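# Hang a spray-test panel on the drying rail with an S-hook

### The job

Draw the steel S-hook out of the deep slot of the wooden block by its protruding top bend and stand it, upright as it is, in the block's low slot, letting go of it there; then take it again by the grey grip on its shank. Pass its lower bend through the hole of the aluminium panel that has a hole, while that panel stands in the rack, lift the panel with the hook and hang the hook's upper bend over the drying rail, so that the panel hangs freely and comes to rest there. Leave the panel without a hole, the tester pot, the paint tin and the tape measure where they are.

Things in the scene. Friction and masses are not known exactly. Their poses are not given: they have to be found in the camera images.
- s_hook: S-hook of 8 mm steel rod, 112 mm tall, 70 g, upright with z up, its plane is x-z. Origin on the shank's axis, level with the underside of the lower bend. Straight shank at x=0, z 18 to 88 mm, with a grey flat-sided grip 12 (x) by 10 mm (y) from z=47 to 83. Starts loose in the deep slot, leaning slightly; only the upper bend sticks out, 34 mm above the block.
- hook_seat (a point): rod centre at the lowest point of the lower bend, at (-14, 0, 4) mm in the hook's frame. The lower bend is an arc (rod centre) of radius 14 mm about (x=-14, z=18), from the shank under to -x, its round tip pointing up, tip centre (-26.7, 0, 12.1); it reaches to x=-32
- hook_top (a point): rod centre at the top of the upper bend, at (20, 0, 108) mm in the hook's frame. The upper bend is a 150 degree arc (rod centre) of radius 20 mm about (x=20, z=88), from the shank over to +x, its round tip pointing down and a little outward, tip centre (37.3, 0, 98)
- hook_block: fixed stepped block of light wood, x -60 to +34, y -85 to +85 mm; origin on the worktop. Left part (y over +15) is 86 mm high with the deep slot at y=+50; right part is 48 mm high with the low slot at y=-50. Both slots run along x and take the hook upright, its axes parallel to the block's.
- deep_floor (a point): floor of the deep slot (8 mm above the worktop), at the place of the hook's origin when it stands there; the slot is 14 mm wide (y) and runs from 35 mm in -x to 9 mm in +x of this point, 78 mm deep
- low_floor (a point): floor of the low slot (8 mm above the worktop), at the hook's origin when it stands there; slot 40 mm deep, 10 mm wide (y), widening to about 18 at the mouth, from 33.3 mm in -x to 5.3 mm in +x of this point. It holds the lower bend; let go, the hook stands there by itself, leaning a few degrees
- panel_rack: fixed light-wood rack, 70 mm (x) by 240 mm (y), 34 mm high, origin on the worktop under its middle. Two bays, slots along y, 5.5 mm wide and 93 mm long, centred at y=+55 and y=-55 mm, slot floor 10 mm above the worktop. Each bay holds one upright panel.
- holed_panel: the aluminium panel with the hole: 4 mm thick (x), 90 mm wide (y), 110 mm tall (z), 90 g, standing in either bay of the rack. Origin in the middle of its lower edge, x is its normal. Round through hole of 24 mm diameter, centred 90 mm above the origin; 8 mm of metal remains between hole and upper edge
- panel_hole (a point): centre of the panel's hole
- blank_panel: the other aluminium panel, same size, no hole, in the other bay
- rail: fixed drying rail at the back: a horizontal round bar of 12 mm diameter along its y axis, its axis 270 mm above the worktop, between two posts 360 mm apart; origin on the worktop below the middle
- rail_mid (a point): middle of the bar, on its axis. When the hook with the panel hangs at rest on the bar, the lower bend's lowest point lies straight below the top of the upper bend, so the shank leans about 0.3 rad, its lower end swung to the side of +x; let go otherwise, it swings for some seconds
- pot: small colour tester pot, 49 mm across, 60 mm tall, bystander; origin under its centre
- tin: small paint tin, 68 mm across, 62 mm tall, bystander; origin under its centre
- tape_box: yellow pocket tape measure, 78x54x62 mm, bystander; origin under its centre
Mind the look-alikes: they are no part of the job. What is shaped like the holed_panel but black is not meant.

How it is judged:
On the way, in this order (a step that is already met when the one before it is completed fails the run):
1. the S-hook stands in the low slot of the block, let go (distance between s_hook and low_floor below 0.01 m and angle between s_hook's own z axis and vertical below 0.25 rad and contact force between the fingers and s_hook below 0.05 N), for 0.2 s.
2. the hook's lower bend is through the hole of the panel standing in the rack (distance between hook_seat and panel_hole below 0.013 m and x of hook_seat in the frame of holed_panel between -0.008 and 0.008 m and height (world z) of holed_panel below 0.03 m), for 0.1 s.
At the end, for the whole second after the job is handed in: S-hook's upper bend rests on the rail's bar (top of bend within 15 mm across, 4-16 mm above the bar's axis); the holed panel hangs on its lower bend through the hole (within 14 mm of its centre), over 50 mm above the worktop, within 0.3 rad of upright; panel and hook slower than 0.08 m/s (contact force between s_hook and rail above 0.5 N and contact force between s_hook and holed_panel above 0.3 N and x of hook_top in the frame of rail_mid between -0.015 and 0.015 m and z of hook_top in the frame of rail_mid between 0.004 and 0.016 m and distance between hook_seat and panel_hole below 0.014 m and height (world z) of holed_panel above 0.05 m and angle between holed_panel's own z axis and vertical below 0.3 rad and linear speed of each of holed_panel, s_hook below 0.08 m/s); the robot touches nothing.
It fails at once if the panel without a hole is moved by more than 15 mm (distance of blank_panel from where it was at the start of the episode above 0.015 m).
It fails at once if the tester pot, tin or tape measure is moved by more than 20 mm (distance of any of pot, tin, tape_box from where it was at the start of the episode above 0.02 m).
It also fails if it takes over 72 s, if anything falls off the work surface, if the arm or the gripper's body presses on something with over 40 N, if the wrist force passes 120 N, or if a joint passes its speed limit or range.

### The arm

A 6-joint arm with a two-finger parallel gripper is mounted at the origin on the work surface; the furniture and walls round the work are solid. World frame = base frame: x ahead of the robot, y to its left, z up, the work surface at z = 0. Lengths are in m, angles in rad, forces in N, time in s.
With the tool pointing down it reaches from about 0.35 to 0.925 m from the base axis. Payload 6.4 kg.
Tool frame: the origin (TCP) lies at the very end of the fingers, on their centre line; the grasp point (between the pads) lies 19 mm behind it; z points along the fingers, y is the direction in which the jaws open and shut (so a half turn about z gives the same grasp; the last joint's range is limited). The gripper opens to 94 mm and grips with 3 to 60 N. Pads are 16 mm wide; open, the fingers measure 119 mm over their backs; the gripper's body (75 mm by 177 mm) begins 78 mm behind the grasp point.
Start: joints at [1.164, 0.245, 1.558, -0, 1.339, -0.174], TCP at [0.15, 0.632, 0.205] pointing down, gripper open.
Joint ranges: [-3.13, 3.13], [-1.02, 2.26], [0.13, 2.54], [-0.95, 4.09], [0.21, 2.88], [-2.74, 2.74]. Speed limits (rad/s): [2.57, 2.57, 3.14, 3.14, 3.14, 3.14].

### API

Orientations are given as a rotation vector (axis times angle).
In Python, from bench import readout, imaging, job_done gives the robot as it stands. The module is installed in compiled form; this text tells all that it offers.
- The arm moves only by the tool servo_tool, never from a script. Its argument "steps" is a list of rows, each an object with "translation": the shift along the world's x, y, z in mm, a list of three; "turn": the turn about the world's z in degrees. A call has 1 to 10 rows; each row is the pose to reach, as a shift and turn from the pose commanded when the call began; what a row does not reach only later rows make up. A row lasts 1/12 s, in which the tool goes at most 41.7 mm and 7.16 degrees, less where a joint would pass 70% of its speed; a pose out of reach is approached as far as the arm can. A call with a gripper value outside its range is refused whole. "grip" is the finger opening in mm, from 0 to 94, set as the call begins (left out, the last holds). The fingers move at their own pace and stop on an object; the grip force is fixed at half the most. Time passes only in rows, so rows that repeat a pose let the fingers close. It gives the time, the measured TCP pose, the force and the opening at its end, in the units of the state.
- readout.observe(): the state, without advancing time (a new reading comes with each control period).
- imaging.capture(name): name is "scene" or "top" or "wrist"; returns a dict with "frame" (420x560x3 uint8, red, green, blue), "intrinsics" (3x3 intrinsics, pixels), "T" (4x4, takes a point from camera to world coordinates); the wrist camera has in their place "T_tool_cam" (4x4, takes a point from camera to tool coordinates, whose origin is the TCP and whose axes are the flange's). Camera axes: x right, y up, looking along -z (the intrinsics and any distortion apply to the point x, -y, -z); pixel columns grow to the right and rows downward; lengths in m; the calibration is good to about 2 mm. A picture is of the moment at which its call begins: read the wrist's pose just before it. There is no depth.
- job_done(): hands the job in, once; it reports no verdict.
The state is a dict: "clock": time; "joint_pos": joint angles; "joint_vel": joint speeds; "joint_torque": joint torques, N m; "tcp_pos": TCP position; "ee_rot": TCP orientation; "ft_force": force on the tool from outside, world axes, zero at the start; "moment": the same for the moment, N m; "gripper_width": opening from 0.0 (shut) to 1.0 (fully open).
Only numpy, scipy, OpenCV 4.12 (cv2) and the standard library are available. Lean on these libraries where they do the work, as an engineer would, in place of code of your own. Each camera call takes 0.05 s, during which the arm holds its last target.

## Working session

There is one attempt and no reset: what is moved stays moved. The work goes in short steps, Python scripts to look and compute and a tool call to move; the robot and the scene stay as the last step left them, time stands still between calls to the robot, and variables do not carry over. Pictures are saved under pics/ and viewed, and the job is handed in when it is done.

Besides the shell and the picture viewer there is one more tool, called after "Call:" as name(argument=value, ...), one argument or row to a line, values as JSON. servo_tool: Moves the arm, as the interface text tells. Its arguments: {"type":"object","properties":{"steps":{"type":"array"},"grip":{"type":"number"}},"required":["steps"]}

```bash
mkdir -p pics
cat > h.py <<'E'
import numpy as np, cv2
from bench import readout, imaging
from scipy.spatial.transform import Rotation as R
def cap(n,f=None):
    s=readout.observe(); d=imaging.capture(n)
    if 'T' in d: T=np.array(d['T'])
    else:
        W=np.eye(4);W[:3,:3]=R.from_rotvec(s['ee_rot']).as_matrix();W[:3,3]=s['tcp_pos'];T=W@np.array(d['T_tool_cam'])
    if f: cv2.imwrite('pics/'+f,d['frame'][:,:,::-1])
    return d['frame'],np.array(d['intrinsics']),T,d
def ray(K,T,u,v):
    p=np.linalg.inv(K)@[u,v,1]; p=np.array([p[0],-p[1],-p[2]])
    return T[:3,3],T[:3,:3]@p
def onz(K,T,u,v,z):
    o,d=ray(K,T,u,v); return o+d*(z-o[2])/d[2]
def proj(K,T,P):
    q=np.linalg.inv(T)@np.append(P,1); q=K@[q[0],-q[1],-q[2]]; return q[:2]/q[2]
def tri(a,b):
    (o1,d1),(o2,d2)=a,b
    d1=d1/np.linalg.norm(d1);d2=d2/np.linalg.norm(d2)
    s=np.linalg.lstsq(np.c_[d1,-d2],o2-o1,rcond=None)[0]
    p,q=o1+s[0]*d1,o2+s[1]*d2
    return (p+q)/2,np.linalg.norm(p-q)
E
python3 - <<'E'
from h import *
print(readout.observe())
for n in ['scene','top','wrist']:
    f,K,T,d=cap(n,n+'0.png'); print(n,K.round(2).tolist(),T.round(4).tolist(),[k for k in d])
E
```

```text
{'clock': 0.0, 'joint_pos': array([ 1.16387073e+00,  2.45772297e-01,  1.55895216e+00, -1.29559256e-05,
        1.33868353e+00, -1.74061422e-01]), 'joint_vel': array([ 0.00201516,  0.00020753, -0.00157383,  0.00096251, -0.00072689,
       -0.00193177]), 'joint_torque': array([-2.52147947e-03, -4.15838456e+01, -3.14596474e+01,  6.83377683e-02,
        3.33449012e-02, -1.46156203e-04]), 'tcp_pos': array([0.14974143, 0.63193024, 0.20440533]), 'ee_rot': array([-3.64892497e-01, -3.11981723e+00,  2.73727550e-03]), 'ft_force': array([-0.18132178,  0.9992034 , -0.5716509 ]), 'moment': array([-0.02085112,  0.05091386,  0.0210128 ]), 'gripper_width': 0.9982222803261007}
scene [[509.66, 0.0, 285.03], [0.0, 509.66, 209.93], [0.0, 0.0, 1.0]] [[-0.5523, 0.3597, -0.7521, -0.7719], [-0.8337, -0.2421, 0.4964, 0.8624], [-0.0035, 0.9011, 0.4336, 0.8922], [0.0, 0.0, 0.0, 1.0]] ['frame', 'intrinsics', 'T']
top [[380.29, 0.0, 278.5], [0.0, 380.29, 212.78], [0.0, 0.0, 1.0]] [[-0.0795, 0.9756, -0.2046, 0.2348], [-0.9968, -0.0787, 0.0122, 0.0196], [-0.0042, 0.2049, 0.9788, 1.2625], [0.0, 0.0, 0.0, 1.0]] ['frame', 'intrinsics', 'T']
wrist [[358.4, 0.0, 284.01], [0.0, 358.4, 218.03], [0.0, 0.0, 1.0]] [[0.2303, -0.9398, -0.2524, 0.0759], [0.9731, 0.2222, 0.0607, 0.6502], [-0.001, -0.2596, 0.9657, 0.3839], [0.0, 0.0, 0.0, 1.0]] ['frame', 'intrinsics', 'T_tool_cam']
```

View pics/scene0.png

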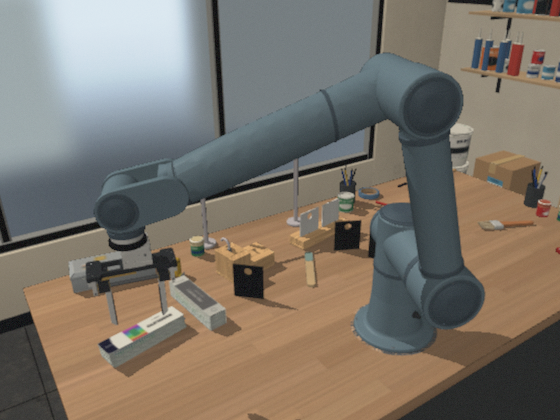

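View pics/top0.png

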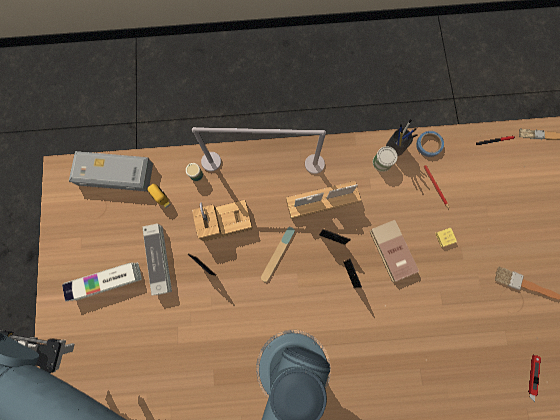

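View pics/wrist0.png

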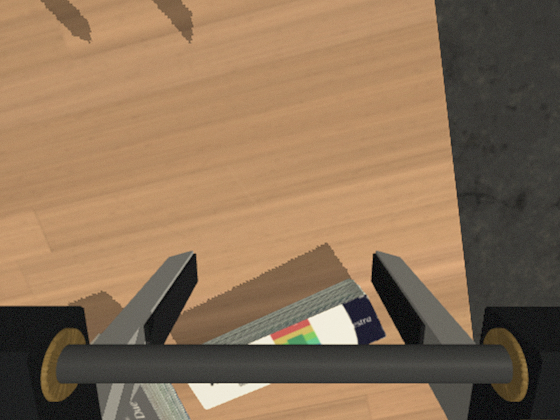

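Run:
```python
import cv2
a=cv2.imread('pics/top0.png'); cv2.imwrite('pics/top0z.png',cv2.resize(a[115:275,180:380],None,fx=4,fy=3.75,interpolation=cv2.INTER_CUBIC)[:600,:800])
a=cv2.imread('pics/scene0.png'); cv2.imwrite('pics/scene0z.png',cv2.resize(a[180:300,185:365],None,fx=4.4,fy=4.4,interpolation=cv2.INTER_CUBIC))
```

```text
(no output)
```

View pics/top0z.png

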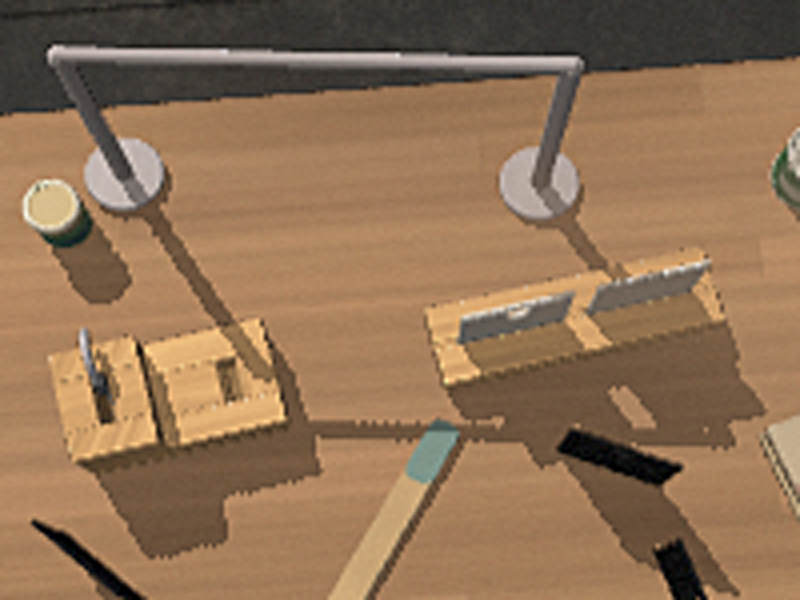

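View pics/scene0z.png

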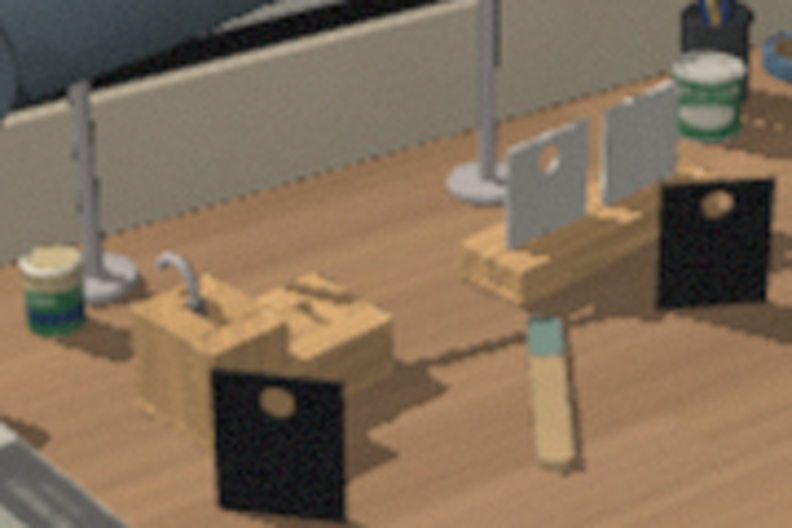

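Run:
```python
from h import *
f,K,T,d=cap('top')
g=lambda x,y,z: onz(K,T,180+x/4,115+y/3.75,z)
for n,l,z in [('bl',[(50,355),(75,462),(158,440),(135,335)],.086),('br',[(148,345),(265,320),(285,425),(175,445)],.048),('rack',[(427,310),(705,250),(727,325),(447,385)],.034),('rail',[(55,55),(578,65)],.27),('base',[(125,175),(540,183)],0),('panel',[(460,322),(575,295),(592,288),(710,265)],.12),('hook',[(85,333)],.118),('deep',[(103,365),(103,425)],.086),('low',[(230,357),(237,400)],.048)]:
    P=np.array([g(x,y,z) for x,y in l]); print(n,P.round(4).tolist(),P.mean(0).round(4))
```

```text
bl [[0.5128, 0.2757, 0.086], [0.42, 0.2593, 0.086], [0.4333, 0.1939, 0.086], [0.5247, 0.2078, 0.086]] [0.4727 0.2342 0.086 ]
br [[0.5242, 0.2036, 0.048], [0.5389, 0.1067, 0.048], [0.4446, 0.0964, 0.048], [0.4343, 0.186, 0.048]] [0.4855 0.1482 0.048 ]
rack [[0.5407, -0.0273, 0.034], [0.577, -0.2643, 0.034], [0.507, -0.2741, 0.034], [0.4718, -0.038, 0.034]] [ 0.5241 -0.1509  0.034 ]
rail [[0.6982, 0.2246, 0.27], [0.6605, -0.1389, 0.27]] [0.6793 0.0428 0.27  ]
base [[0.6995, 0.2234, 0.0], [0.6624, -0.1369, 0.0]] [0.6809 0.0433 0.    ]
panel [[0.5071, -0.0485, 0.12], [0.5228, -0.1394, 0.12], [0.5277, -0.1532, 0.12], [0.5399, -0.2467, 0.12]] [ 0.5243 -0.147   0.12  ]
hook [[0.5216, 0.2412, 0.118]] [0.5216 0.2412 0.118 ]
deep [[0.5008, 0.2342, 0.086], [0.4495, 0.2363, 0.086]] [0.4751 0.2352 0.086 ]
low [[0.5081, 0.1373, 0.048], [0.4696, 0.1338, 0.048]] [0.4889 0.1356 0.048 ]
```

Call:
servo_tool(
  steps=[
    {"translation": [40, -40, 45], "turn": 4},
    {"translation": [80, -80, 60], "turn": 8},
    {"translation": [120, -110, 70], "turn": 12},
    {"translation": [145, -150, 70], "turn": 16},
    {"translation": [170, -185, 70], "turn": 20},
    {"translation": [195, -220, 70], "turn": 22},
    {"translation": [220, -260, 70], "turn": 22},
    {"translation": [240, -295, 70], "turn": 22},
    {"translation": [255, -330, 70], "turn": 22},
    {"translation": [270, -365, 70], "turn": 22},
  ],
)

```text
clock: 1.03
tcp_pos: [0.3953, 0.3156, 0.2751]
ee_rot: [-0.237, 3.132, 0.0]
ft_force: [0.4, -0.1, 1.2]
gripper_width: 0.999
```

Call:
servo_tool(
  steps=[
    {"translation": [10, -35, 0], "turn": 0},
    {"translation": [20, -60, 0], "turn": 0},
    {"translation": [30, -77, 0], "turn": 0},
    {"translation": [30, -77, 0], "turn": 0},
    {"translation": [30, -77, 0], "turn": 0},
    {"translation": [30, -77, 0], "turn": 0},
  ],
)

```text
clock: 1.53
tcp_pos: [0.4242, 0.241, 0.275]
ee_rot: [0.238, -3.132, -0.001]
ft_force: [-0.9, 0.3, 0.5]
gripper_width: 1.005
```

Run:
```python
from h import *
f,K,T,d=cap('wrist','w1.png'); print(T.round(4).tolist())
s=readout.observe();print(s['clock'],s['tcp_pos'],R.from_rotvec(s['ee_rot']).as_matrix()[:,1])
cap('scene','s1.png')
```

```text
[[-0.1513, -0.9546, -0.2567, 0.3491], [0.9885, -0.1457, -0.0406, 0.2299], [0.0013, -0.2599, 0.9656, 0.4544], [0.0, 0.0, 0.0, 1.0]]
1.5833 [0.4241092  0.24123367 0.27498215] [-1.51811417e-01  9.88409441e-01  2.66287599e-04]
```

View pics/w1.png

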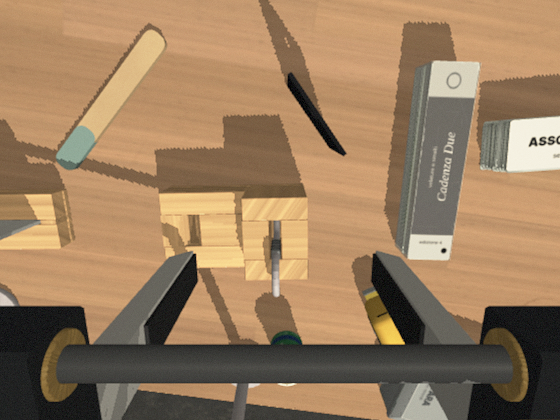

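Call:
servo_tool(
  steps=[
    {"translation": [-20, -20, -20], "turn": 0},
    {"translation": [-40, -40, -45], "turn": 0},
    {"translation": [-50, -45, -70], "turn": 0},
    {"translation": [-50, -45, -70], "turn": 0},
    {"translation": [-50, -45, -70], "turn": 0},
    {"translation": [-50, -45, -70], "turn": 0},
  ],
)

```text
clock: 2.13
tcp_pos: [0.3758, 0.1963, 0.2069]
ee_rot: [-0.239, 3.13, 0.001]
ft_force: [0.6, -0.0, 0.6]
gripper_width: 1.001
```

Run:
```python
from h import *
f,K,T,d=cap('wrist','w2.png'); print(T.round(4).tolist())
np.savez('w2.npz',f=f,K=K,T=T)
s=readout.observe();print(s['clock'],s['tcp_pos'],s['joint_vel'].max())
cv2.imwrite('pics/w2z.png',cv2.resize(f[150:350,80:347,::-1],None,fx=3,fy=3,interpolation=cv2.INTER_CUBIC)[:600,:800])
```

```text
[[-0.152, -0.9537, -0.2596, 0.3002], [0.9884, -0.1464, -0.0411, 0.1851], [0.0012, -0.2628, 0.9648, 0.3861], [0.0, 0.0, 0.0, 1.0]]
2.1833 [0.37619108 0.19634595 0.20726592] 0.0014582725864839825
```

View pics/w2.png

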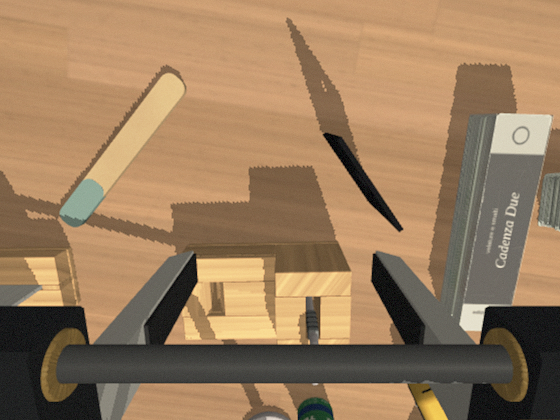

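View pics/w2z.png

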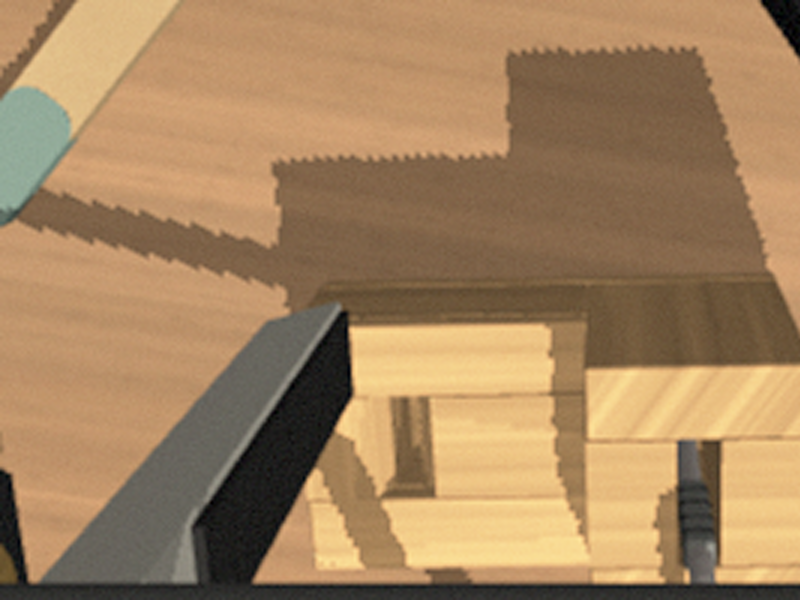

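Run:
```python
from h import *
q=np.load('w2.npz');K,T=q['K'],q['T']
th=0.153; A=np.array([[np.cos(th),np.sin(th)],[-np.sin(th),np.cos(th)]])
for n,x,y,z in [('r front',500,324,.048),('r front l',360,327,.048),('r front r',580,321,.048),('slotN',480,397,.048),('slotNl',400,397,.048),('slotF',480,498,.048),('slot mid l',392,450,.048),('slot mid r',433,450,.048),('right part edge',587,430,.048),('r back',450,571,.048),('rback l',320,570,.048),('l front',600,368,.086),('l front r',795,364,.086),('step top',586,400,.086),('step top',586,520,.086),('dslot N',650,440,.086),('dslot F',650,570,.086),('dslotR',720,500,.086),('dslotR',720,450,.086),('shadow-hook near',690,445,.086)]:
    P=onz(K,T,80+x/3,150+y/3,z); print(n,P[:2].round(4),(A@P[:2]).round(4))
```

```text
r front [0.4381 0.1687] [0.4587 0.0999]
r front l [0.4464 0.1223] [0.4598 0.0528]
r front r [0.433  0.1951] [0.4577 0.1268]
slotN [0.4657 0.1653] [0.4855 0.0924]
slotNl [0.4699 0.1382] [0.4854 0.065 ]
slotF [0.5042 0.1699] [0.5242 0.0911]
slot mid l [0.4903 0.1375] [0.5055 0.0611]
slot mid r [0.4881 0.1515] [0.5055 0.0754]
right part edge [0.4725 0.2033] [0.4979 0.1289]
r back [0.535  0.1628] [0.5536 0.0794]
rback l [0.5416 0.1166] [0.5531 0.0327]
l front [0.4322 0.2021] [0.4579 0.1339]
l front r [0.422  0.2601] [0.4567 0.1927]
step top [0.4432 0.1995] [0.4684 0.1296]
step top [0.4839 0.2055] [0.5096 0.1293]
dslot N [0.4535 0.2209] [0.4819 0.1492]
dslot F [0.4986 0.2283] [0.5276 0.1496]
dslotR [0.4706 0.2459] [0.5026 0.1713]
dslotR [0.4536 0.2428] [0.4853 0.1708]
shadow-hook near [0.4533 0.2334] [0.4836 0.1616]
```

Run:
```python
from h import *
a=cv2.imread('pics/w1.png'); cv2.imwrite('pics/w1z.png',cv2.resize(a[170:310,140:326],None,fx=4.28,fy=4.28,interpolation=cv2.INTER_CUBIC)[:600,:800])
a=cv2.imread('pics/s1.png'); cv2.imwrite('pics/s1z.png',cv2.resize(a[180:300,185:365],None,fx=4.4,fy=4.4,interpolation=cv2.INTER_CUBIC))
```

```text
(no output)
```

View pics/w1z.png

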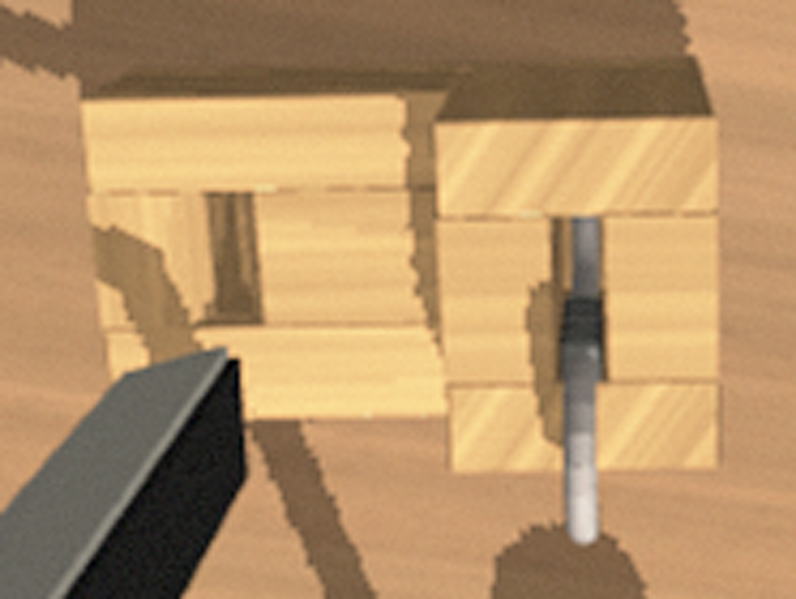

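View pics/s1z.png

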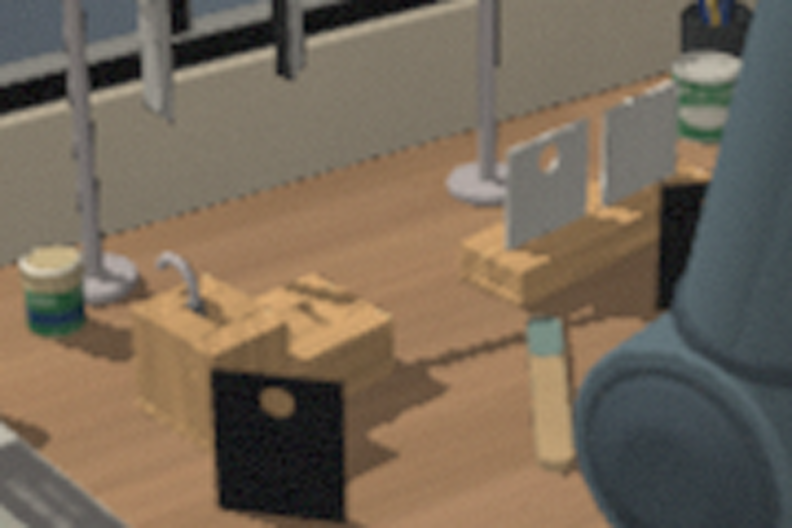

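Run:
```python
from h import *
f,K,_,d=cap('wrist')
T=np.array([[-0.1513, -0.9546, -0.2567, 0.3491], [0.9885, -0.1457, -0.0406, 0.2299], [0.0013, -0.2599, 0.9656, 0.4544], [0.0, 0.0, 0.0, 1.0]])
th=0.153; A=np.array([[np.cos(th),np.sin(th)],[-np.sin(th),np.cos(th)]])
for n,x,y,z in [('lf r',437,120,.086),('lf l',716,118,.086),('lb l',718,468,.086),('lb r',452,472,.086),('rf r',85,100,.048),('rf l',400,94,.048),('rb l',445,416,.048),('rb r',255,419,.048),('slotN',150,191,.048),('slotNr',350,189,.048),('slotF',350,325,.048),('slot r',260,250,.048),('dslotN',650,214,.086),('dslotF',650,382,.086),('dslot l',605,240,.086),('dslot l',605,360,.086),('dslot r',552,240,.086),('hook tip',583,543,.1075),('hook y top',580,420,.118),('hook y top',582,480,.118),('shank',583,350,.1),('lower',586,240,.06)]:
    P=onz(K,T,140+x/4.28,170+y/4.28,z); print(n,P[:2].round(4),(A@P[:2]).round(4))
```

```text
lf r [0.4322 0.1987] [0.4574 0.1305]
lf l [0.4214 0.2662] [0.457  0.1988]
lb l [0.5131 0.2823] [0.5501 0.2008]
lb r [0.5247 0.2139] [0.5511 0.1314]
rf r [0.4496 0.1011] [0.4598 0.0314]
rf l [0.4352 0.1847] [0.4583 0.1163]
rb l [0.5259 0.2081] [0.5515 0.1255]
rb r [0.5349 0.1547] [0.5523 0.0714]
slotN [0.4723 0.1202] [0.4851 0.0469]
slotNr [0.4635 0.1743] [0.4846 0.1016]
slotF [0.5027 0.1785] [0.524  0.0998]
slot r [0.4846 0.1515] [0.502  0.0759]
dslotN [0.4479 0.254 ] [0.4814 0.1828]
dslotF [0.4921 0.261 ] [0.5261 0.183 ]
dslot l [0.4563 0.2439] [0.4881 0.1715]
dslot l [0.4879 0.2487] [0.5201 0.1714]
dslot r [0.4583 0.2308] [0.4881 0.1583]
hook tip [0.5286 0.2494] [0.5604 0.166 ]
hook y top [0.4916 0.2435] [0.523  0.1657]
hook y top [0.5068 0.2462] [0.5384 0.1661]
shank [0.4809 0.2423] [0.5122 0.1661]
lower [0.4646 0.2399] [0.4958 0.1663]
```

Call:
servo_tool(
  steps=[
    {"translation": [20, 10, 0], "turn": 0},
    {"translation": [50, 20, -10], "turn": 0},
    {"translation": [85, 35, -25], "turn": 0},
    {"translation": [115, 46, -40], "turn": 0},
    {"translation": [121, 48, -60], "turn": 0},
    {"translation": [121, 48, -80], "turn": 0},
    {"translation": [121, 48, -95], "turn": 0},
    {"translation": [121, 48, -95], "turn": 0},
    {"translation": [121, 48, -95], "turn": 0},
  ],
  grip=40,
)

```text
clock: 2.98
tcp_pos: [0.4962, 0.2438, 0.1104]
ee_rot: [0.238, -3.132, -0.0]
ft_force: [0.0, -0.2, 0.6]
gripper_width: 0.436
```

```bash
cat > look.py <<'E'
import sys
from h import *
n,f=sys.argv[1:3]; im,K,T,d=cap(n)
s=readout.observe(); print(s['clock'],s['tcp_pos'].round(4),s['ft_force'].round(2),round(s['gripper_width']*94,1),R.from_rotvec(s['ee_rot']).as_matrix()[:2,1].round(3))
print('T=',T.round(4).tolist())
if len(sys.argv)>3:
    u,v,w,k=map(float,sys.argv[3:7]); u,v,w=int(u),int(v),int(w)
    im=im[v:v+int(w*.75),u:u+w]
    im=cv2.resize(im,None,fx=k,fy=k,interpolation=cv2.INTER_CUBIC)
cv2.imwrite('pics/'+f,im[:,:,::-1])
E
python3 look.py wrist w3.png; python3 look.py scene s3.png 185 180 180 4.4
```

```text
3.0333 [0.4968 0.2439 0.1114] [ 0.78 -0.2  -0.68] 40.2 [-0.151  0.989]
T= [[-0.1513, -0.9545, -0.2569, 0.4211], [0.9885, -0.1459, -0.0403, 0.2328], [0.0009, -0.2601, 0.9656, 0.2898], [0.0, 0.0, 0.0, 1.0]]
3.0833 [0.497  0.244  0.1119] [ 0.16 -0.09 -0.79] 40.4 [-0.151  0.989]
T= [[-0.5523, 0.3597, -0.7521, -0.7719], [-0.8337, -0.2421, 0.4964, 0.8624], [-0.0035, 0.9011, 0.4336, 0.8922], [0.0, 0.0, 0.0, 1.0]]
```

View pics/w3.png

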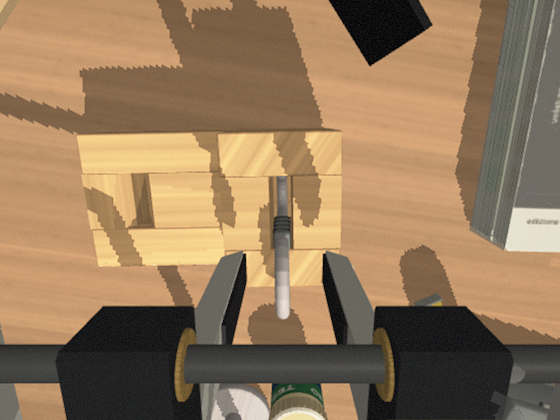

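View pics/s3.png

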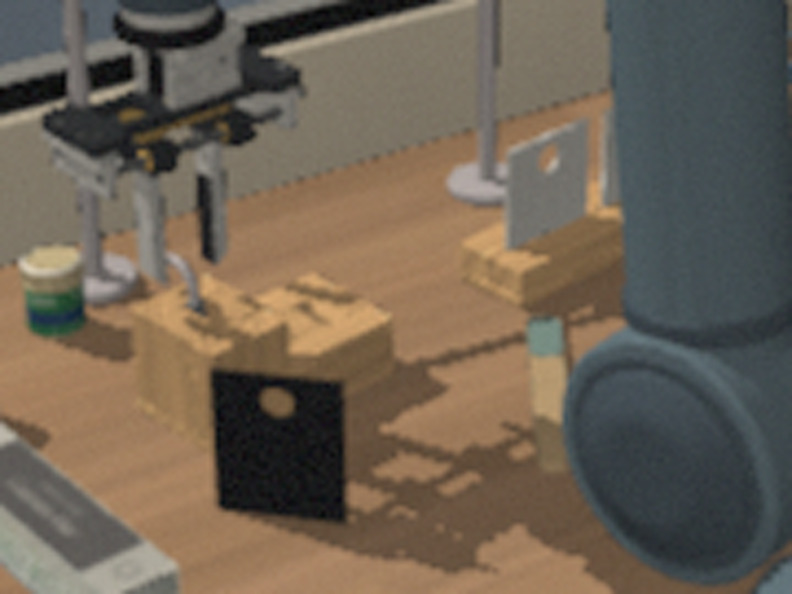

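Call:
servo_tool(
  steps=[
    {"translation": [0, 0, -10], "turn": 0},
    {"translation": [0, 0, -20], "turn": 0},
    {"translation": [0, 0, -20], "turn": 0},
    {"translation": [0, 0, -20], "turn": 0},
  ],
)

```text
clock: 3.42
tcp_pos: [0.4949, 0.2432, 0.0892]
ee_rot: [0.237, -3.131, 0.0]
ft_force: [0.2, -0.4, 0.1]
gripper_width: 0.426
```

Call:
servo_tool(
  steps=[
    {"translation": [0, 0, 0], "turn": 0},
    {"translation": [0, 0, 0], "turn": 0},
    {"translation": [0, 0, 0], "turn": 0},
    {"translation": [0, 0, 0], "turn": 0},
    {"translation": [0, 0, 0], "turn": 0},
    {"translation": [0, 0, 0], "turn": 0},
  ],
  grip=0,
)

```text
clock: 3.92
tcp_pos: [0.4957, 0.2434, 0.0903]
ee_rot: [-0.237, 3.132, 0.0]
ft_force: [-0.7, 0.8, -0.5]
gripper_width: 0.078
```

Call:
servo_tool(
  steps=[
    {"translation": [0, 0, 10], "turn": 0},
    {"translation": [0, 0, 25], "turn": 0},
    {"translation": [0, 0, 45], "turn": 0},
    {"translation": [0, 0, 70], "turn": 0},
    {"translation": [0, 0, 95], "turn": 0},
    {"translation": [0, 0, 110], "turn": 0},
    {"translation": [0, 0, 110], "turn": 0},
    {"translation": [0, 0, 110], "turn": 0},
  ],
)

```text
clock: 4.58
tcp_pos: [0.496, 0.2435, 0.201]
ee_rot: [-0.237, 3.131, 0.001]
ft_force: [-0.4, -0.0, -0.2]
gripper_width: 0.08
```

```bash
python3 look.py wrist w4.png; python3 look.py scene s4.png 185 140 180 4.4;python3 look.py top t4.png 180 130 180 4.4
```

```text
4.6333 [0.4951 0.2433 0.1995] [-0.56  0.41 -0.96] 7.7 [-0.151  0.989]
T= [[-0.1509, -0.954, -0.2591, 0.4205], [0.9885, -0.1454, -0.0407, 0.2325], [0.0011, -0.2622, 0.965, 0.3803], [0.0, 0.0, 0.0, 1.0]]
4.6833 [0.4947 0.2432 0.1986] [-0.43  0.33 -1.59] 7.6 [-0.151  0.989]
T= [[-0.5523, 0.3597, -0.7521, -0.7719], [-0.8337, -0.2421, 0.4964, 0.8624], [-0.0035, 0.9011, 0.4336, 0.8922], [0.0, 0.0, 0.0, 1.0]]
4.7333 [0.4945 0.2431 0.1983] [-0.8  -0.89 -2.26] 7.7 [-0.151  0.989]
T= [[-0.0795, 0.9756, -0.2046, 0.2348], [-0.9968, -0.0787, 0.0122, 0.0196], [-0.0042, 0.2049, 0.9788, 1.2625], [0.0, 0.0, 0.0, 1.0]]
```

View pics/w4.png

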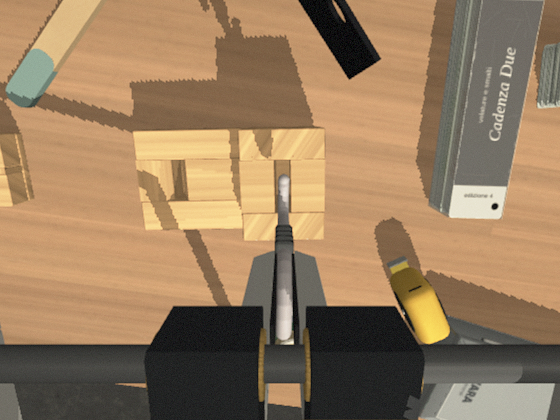

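View pics/s4.png

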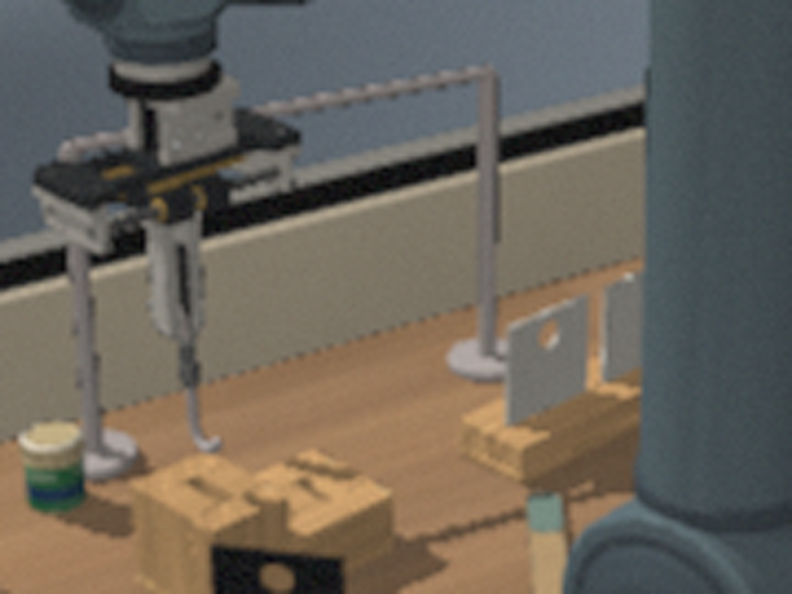

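View pics/t4.png

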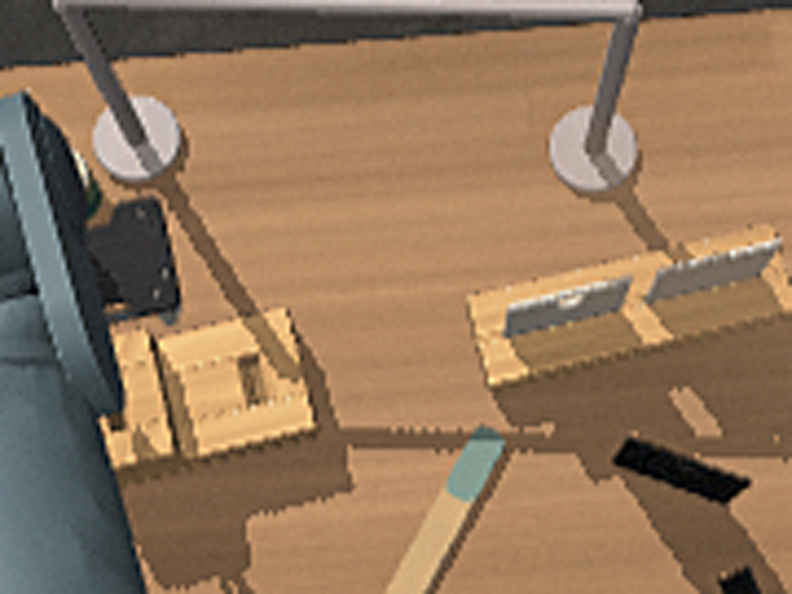

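Run:
```python
from h import *
a=cv2.imread('pics/s4.png')[320:460,140:260]; cv2.imwrite('pics/s4z.png',cv2.resize(a,None,fx=4.2,fy=4.2,interpolation=cv2.INTER_CUBIC))
```

```text
(no output)
```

View pics/s4z.png

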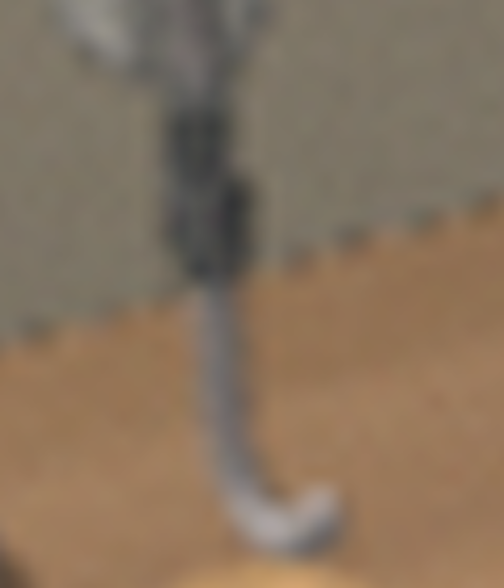

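Run:
```python
from h import *
f,K,T,d=cap('scene')
th=0.153; A=np.array([[np.cos(th),np.sin(th)],[-np.sin(th),np.cos(th)]])
print('tcp',A@[.4947,.2432]); yc=(A@[.4947,.2432])[1]
nrm=np.array([-np.sin(th),np.cos(th),0])
px=lambda x,y:(185+(140+x/4.2)/4.4,140+(320+y/4.2)/4.4)
for n,x,y in [('griptop?',198,110),('gripbot',213,288),('shank',217,300),('shank',222,420),('bendbot',285,548),('tip',325,490)]:
    o,dd=ray(K,T,*px(x,y)); t=(yc-o@nrm)/(dd@nrm); P=o+t*dd; print(n,(A@P[:2]).round(4),P[2].round(4))
T2=np.array([[-0.1509, -0.954, -0.2591, 0.4205], [0.9885, -0.1454, -0.0407, 0.2325], [0.0011, -0.2622, 0.965, 0.3803], [0.0, 0.0, 0.0, 1.0]])
Kw=cap('wrist')[1]
p,e=tri(ray(K,T,*px(322,497)),ray(Kw,T2,284.5,181)); print('tip tri',(A@p[:2]).round(4),p[2],e)
print(readout.observe()['tcp_pos'])
```

```text
tcp [0.52598567 0.16496487]
griptop? [0.5184 0.165 ] 0.1933
gripbot [0.5171 0.165 ] 0.1605
shank [0.5161 0.165 ] 0.1586
shank [0.5167 0.165 ] 0.1356
bendbot [0.5006 0.165 ] 0.1177
tip [0.4883 0.165 ] 0.1338
tip tri [0.491  0.1653] 0.1315910593289955 0.00251943168098304
[0.49468096 0.24316533 0.19839836]
```

Run:
```python
from h import *
a=cv2.imread('pics/w4.png'); cv2.imwrite('pics/w4z.png',cv2.resize(a[115:265,125:335],None,fx=3.8,fy=3.8,interpolation=cv2.INTER_CUBIC))
```

```text
(no output)
```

View pics/w4z.png

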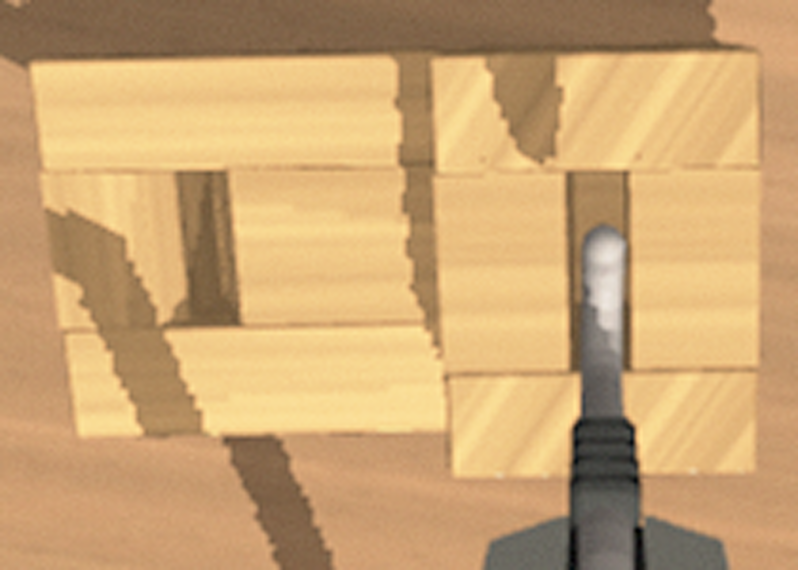

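Run:
```python
from h import *
th=0.153; A=np.array([[np.cos(th),np.sin(th)],[-np.sin(th),np.cos(th)]])
T2=np.array([[-0.1509, -0.954, -0.2591, 0.4205], [0.9885, -0.1454, -0.0407, 0.2325], [0.0011, -0.2622, 0.965, 0.3803], [0.0, 0.0, 0.0, 1.0]])
Kw=cap('wrist')[1]
for n,x,y,z in [('tip edge',604,226,.131),('tip y',604,250,.13),('slotN',250,171,.048),('slotF',250,326,.048),('slotR',236,250,.048),('dN',500,171,.086),('dF',500,372,.086),('dL',629,300,.086),('dR',570,300,.086),('stepR',440,300,.086),('lf',600,57,.086),('lb',600,472,.086),('left',758,300,.086)]:
    P=onz(Kw,T2,125+x/3.8,115+y/3.8,z);print(n,(A@P[:2]).round(4))
```

```text
tip edge [0.4873 0.1659]
tip y [0.4919 0.1659]
slotN [0.4859 0.0803]
slotF [0.5242 0.0776]
slotR [0.5051 0.0755]
dN [0.482  0.1436]
dF [0.5265 0.1427]
dL [0.5102 0.1714]
dR [0.5101 0.1584]
stepR [0.5101 0.1298]
lf [0.4582 0.1651]
lb [0.55   0.1649]
left [0.5102 0.1998]
```

Call:
servo_tool(
  steps=[
    {"translation": [5, -30, 0], "turn": 0},
    {"translation": [12, -65, 0], "turn": 0},
    {"translation": [17, -99, -5], "turn": 0},
    {"translation": [17, -99, -25], "turn": 0},
    {"translation": [17, -99, -50], "turn": 0},
    {"translation": [17, -99, -60], "turn": 0},
    {"translation": [17, -99, -60], "turn": 0},
    {"translation": [17, -99, -60], "turn": 0},
  ],
)

```text
clock: 5.55
tcp_pos: [0.5122, 0.1446, 0.1397]
ee_rot: [0.238, -3.131, -0.0]
ft_force: [0.9, -0.1, -1.0]
gripper_width: 0.075
```

```bash
python3 look.py wrist w5.png 180 60 200 4; python3 look.py scene s5.png 235 200 90 8.5
```

```text
5.6 [0.513  0.1448 0.1408] [-0.9   0.41 -1.09] 7.3 [-0.151  0.989]
T= [[-0.1514, -0.9549, -0.2556, 0.4373], [0.9885, -0.1459, -0.0402, 0.1336], [0.0011, -0.2587, 0.9659, 0.3192], [0.0, 0.0, 0.0, 1.0]]
5.65 [0.5134 0.1448 0.1414] [ 0.39  0.14 -1.12] 7.4 [-0.151  0.988]
T= [[-0.5523, 0.3597, -0.7521, -0.7719], [-0.8337, -0.2421, 0.4964, 0.8624], [-0.0035, 0.9011, 0.4336, 0.8922], [0.0, 0.0, 0.0, 1.0]]
```

View pics/w5.png

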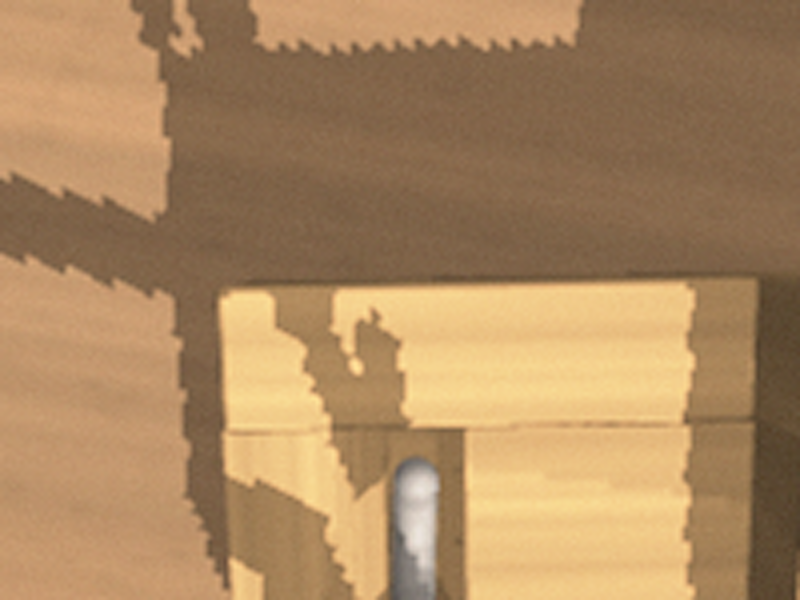

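View pics/s5.png

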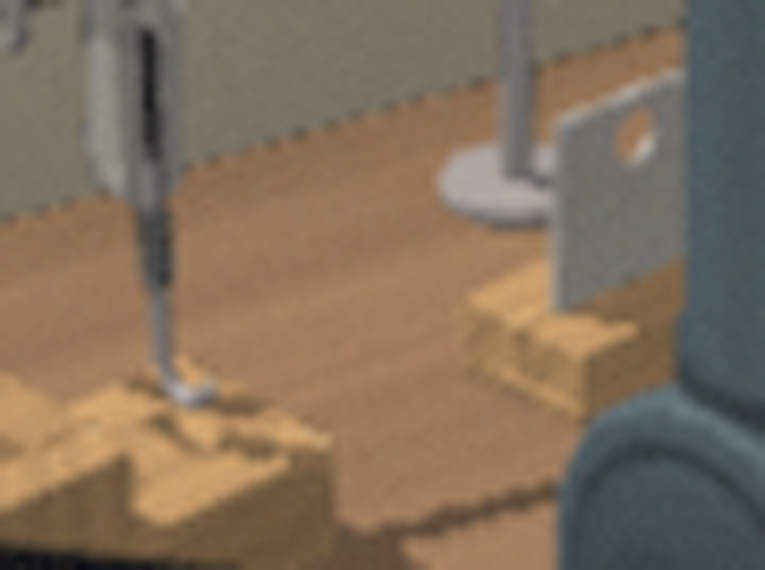

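Run:
```python
from h import *
th=0.153; A=np.array([[np.cos(th),np.sin(th)],[-np.sin(th),np.cos(th)]])
im,Kw,_,_=cap('wrist')
T2=np.array([[-0.1514, -0.9549, -0.2556, 0.4373], [0.9885, -0.1459, -0.0402, 0.1336], [0.0011, -0.2587, 0.9659, 0.3192], [0,0,0, 1.0]])
for n,x,y,z in [('tip edge',416,457,.073),('tip y',416,480,.073),('slotN',500,426,.048),('slotR',464,480,.048),('stepR',755,400,.048),('rR',222,430,.048),('rfr',222,288,.048),('front',500,282,.048)]:
    P=onz(Kw,T2,180+x/4,60+y/4,z);print(n,(A@P[:2]).round(4))
print(readout.observe()['tcp_pos'])
```

```text
tip edge [0.4873 0.0656]
tip y [0.4913 0.0656]
slotN [0.485  0.0815]
slotR [0.4952 0.0748]
stepR [0.4802 0.1293]
rR [0.4857 0.029 ]
rfr [0.4596 0.03  ]
front [0.4586 0.0811]
[0.51355534 0.14485173 0.14161291]
```

Call:
servo_tool(
  steps=[
    {"translation": [0.5, -0.5, -8], "turn": 0},
    {"translation": [0.5, -0.5, -16], "turn": 0},
    {"translation": [0.5, -0.5, -24], "turn": 0},
    {"translation": [0.5, -0.5, -32], "turn": 0},
    {"translation": [0.5, -0.5, -40], "turn": 0},
    {"translation": [0.5, -0.5, -46], "turn": 0},
    {"translation": [0.5, -0.5, -49], "turn": 0},
    {"translation": [0.5, -0.5, -49], "turn": 0},
    {"translation": [0.5, -0.5, -49], "turn": 0},
  ],
)

```text
clock: 6.45
tcp_pos: [0.5131, 0.1439, 0.091]
ee_rot: [0.237, -3.132, -0.0]
ft_force: [0.4, 0.2, -0.8]
gripper_width: 0.08
```

```bash
python3 look.py wrist w6.png; python3 look.py scene s6.png 235 200 90 8.5
```

```text
6.5 [0.5131 0.1439 0.0911] [-0.54  0.6  -0.63] 7.4 [-0.151  0.989]
T= [[-0.1509, -0.9546, -0.2568, 0.438], [0.9886, -0.1455, -0.0401, 0.1329], [0.001, -0.26, 0.9656, 0.2704], [0.0, 0.0, 0.0, 1.0]]
6.55 [0.513  0.1439 0.0911] [-0.92  0.31 -0.91] 7.5 [-0.151  0.989]
T= [[-0.5523, 0.3597, -0.7521, -0.7719], [-0.8337, -0.2421, 0.4964, 0.8624], [-0.0035, 0.9011, 0.4336, 0.8922], [0.0, 0.0, 0.0, 1.0]]
```

View pics/s6.png

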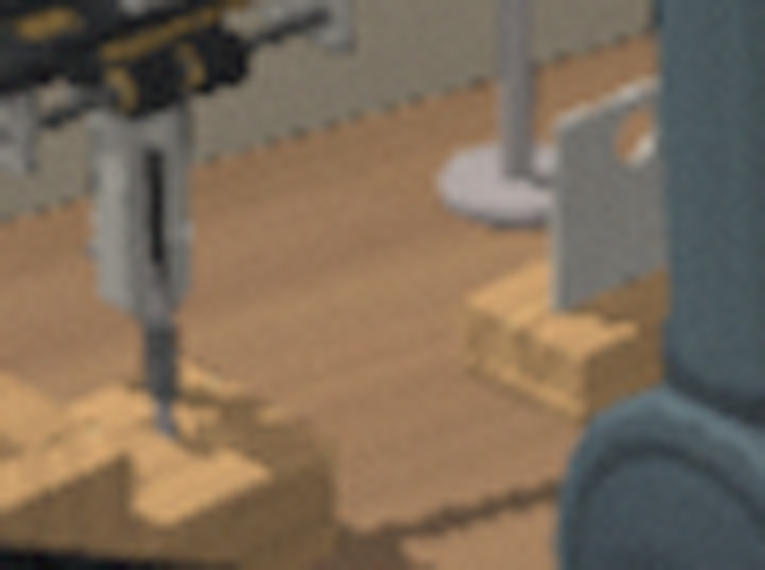

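Call:
servo_tool(
  steps=[
    {"translation": [0, 0, 0], "turn": 0},
    {"translation": [0, 0, 0], "turn": 0},
    {"translation": [0, 0, 0], "turn": 0},
    {"translation": [0, 0, 0], "turn": 0},
    {"translation": [0, 0, 0], "turn": 0},
    {"translation": [0, 0, 0], "turn": 0},
    {"translation": [0, 0, 0], "turn": 0},
    {"translation": [0, 0, 0], "turn": 0},
  ],
  grip=40,
)

```text
clock: 7.22
tcp_pos: [0.5131, 0.1439, 0.0911]
ee_rot: [-0.237, 3.133, -0.0]
ft_force: [0.2, -0.5, 0.5]
gripper_width: 0.425
```

Call:
servo_tool(
  steps=[
    {"translation": [-5, 0, 25], "turn": 0},
    {"translation": [-10, 0, 50], "turn": 0},
    {"translation": [-15, 0, 70], "turn": 0},
    {"translation": [-15, 0, 70], "turn": 0},
    {"translation": [-15, 0, 70], "turn": 0},
    {"translation": [-15, 0, 70], "turn": 0},
  ],
)

```text
clock: 7.72
tcp_pos: [0.4976, 0.1438, 0.16]
ee_rot: [0.237, -3.131, -0.0]
ft_force: [0.0, 0.3, -0.1]
gripper_width: 0.422
```

```bash
python3 look.py wrist w7.png; python3 look.py scene s7.png 235 200 90 8.5
```

```text
7.7667 [0.4973 0.1438 0.1595] [-0.1  -0.3   0.15] 39.8 [-0.15   0.989]
T= [[-0.1509, -0.9549, -0.2558, 0.4227], [0.9886, -0.1455, -0.0401, 0.1329], [0.001, -0.2589, 0.9659, 0.3395], [0.0, 0.0, 0.0, 1.0]]
7.8167 [0.4972 0.1438 0.1593] [ 0.55 -0.02  0.04] 40.3 [-0.15   0.989]
T= [[-0.5523, 0.3597, -0.7521, -0.7719], [-0.8337, -0.2421, 0.4964, 0.8624], [-0.0035, 0.9011, 0.4336, 0.8922], [0.0, 0.0, 0.0, 1.0]]
```

View pics/w7.png

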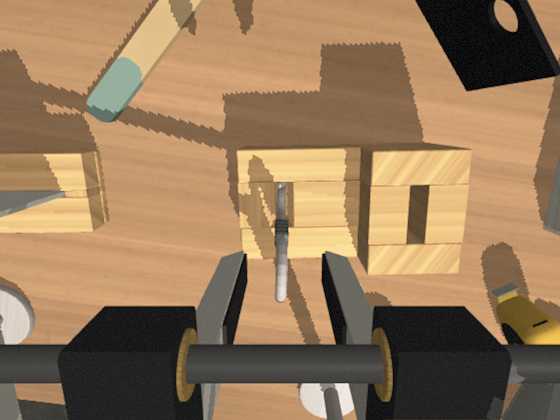

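View pics/s7.png

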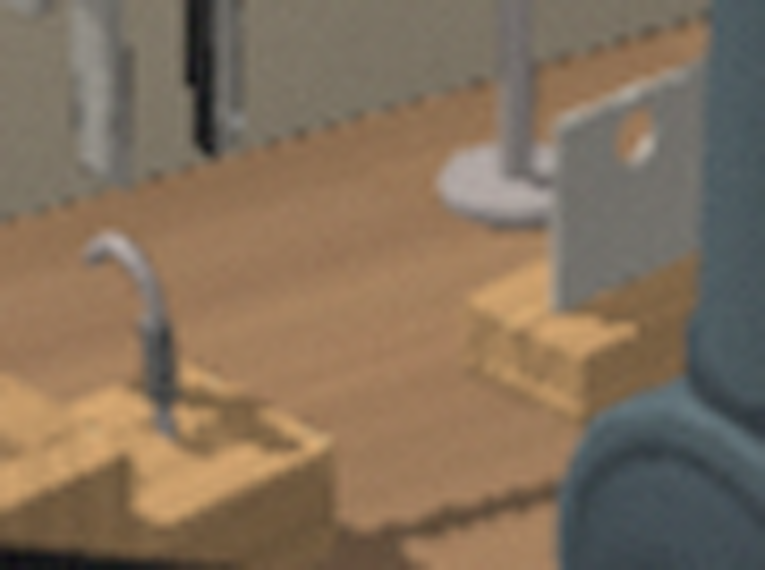

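Call:
servo_tool(
  steps=[
    {"translation": [5, 0, -20], "turn": 0},
    {"translation": [5, 0, -45], "turn": 0},
    {"translation": [5, 0, -70], "turn": 0},
    {"translation": [5, 0, -90], "turn": 0},
    {"translation": [5, 0, -100], "turn": 0},
    {"translation": [5, 0, -102], "turn": 0},
    {"translation": [5, 0, -102], "turn": 0},
    {"translation": [5, 0, -102], "turn": 0},
  ],
)

```text
clock: 8.48
tcp_pos: [0.5039, 0.144, 0.0599]
ee_rot: [-0.237, 3.131, -0.0]
ft_force: [0.2, -0.2, -0.2]
gripper_width: 0.424
```

Call:
servo_tool(
  steps=[
    {"translation": [0, 0, 0], "turn": 0},
    {"translation": [0, 0, 0], "turn": 0},
    {"translation": [0, 0, 0], "turn": 0},
    {"translation": [0, 0, 0], "turn": 0},
    {"translation": [0, 0, 0], "turn": 0},
    {"translation": [0, 0, 0], "turn": 0},
    {"translation": [0, 0, 0], "turn": 0},
  ],
  grip=0,
)

```text
clock: 9.07
tcp_pos: [0.5035, 0.1434, 0.0594]
ee_rot: [-0.238, 3.132, -0.002]
ft_force: [0.4, -2.8, 0.4]
gripper_width: 0.099
```

```bash
python3 look.py wrist w8.png; python3 look.py scene s8.png 235 200 90 8.5
```

```text
9.1167 [0.5034 0.1434 0.0594] [ 1.3  -2.58  1.23] 9.8 [-0.151  0.989]
T= [[-0.1514, -0.9543, -0.2578, 0.4282], [0.9885, -0.1462, -0.0392, 0.1326], [-0.0003, -0.2608, 0.9654, 0.2387], [0.0, 0.0, 0.0, 1.0]]
9.1667 [0.5035 0.1434 0.0594] [ 0.73 -3.84  1.12] 9.7 [-0.151  0.989]
T= [[-0.5523, 0.3597, -0.7521, -0.7719], [-0.8337, -0.2421, 0.4964, 0.8624], [-0.0035, 0.9011, 0.4336, 0.8922], [0.0, 0.0, 0.0, 1.0]]
```

View pics/w8.png

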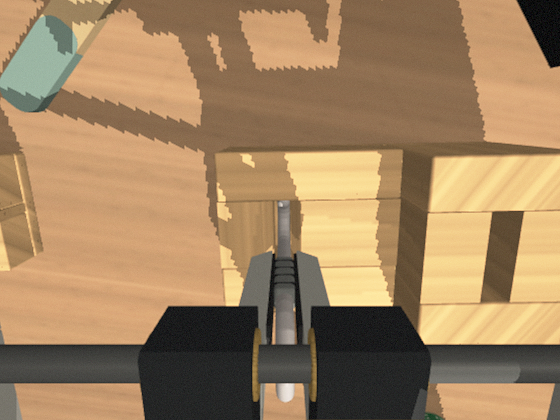

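View pics/s8.png

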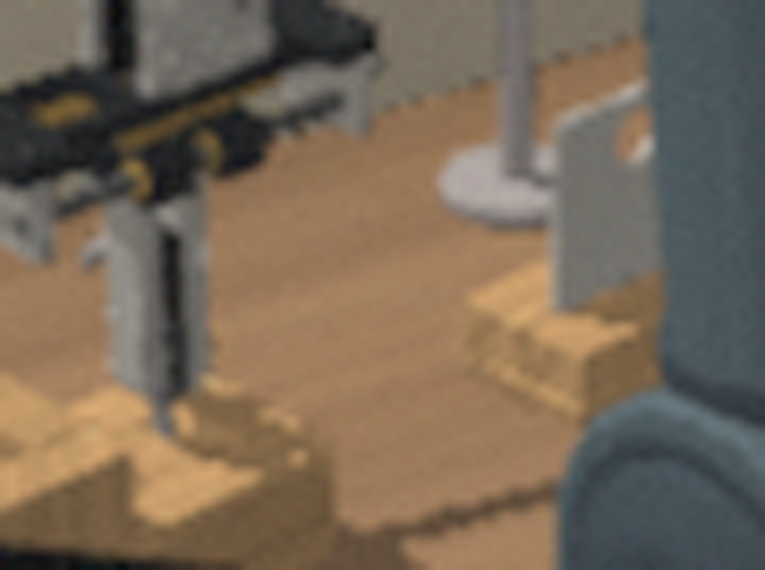

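Call:
servo_tool(
  steps=[
    {"translation": [0, 0, 10], "turn": 0},
    {"translation": [0, 0, 25], "turn": 0},
    {"translation": [0, 0, 45], "turn": 0},
    {"translation": [0, 0, 75], "turn": 0},
    {"translation": [0, 0, 105], "turn": 0},
    {"translation": [-10, -20, 130], "turn": 0},
    {"translation": [-20, -45, 155], "turn": 0},
    {"translation": [-35, -75, 175], "turn": 0},
    {"translation": [-45, -105, 190], "turn": 0},
    {"translation": [-60, -140, 190], "turn": 0},
  ],
)

```text
clock: 10.0
tcp_pos: [0.4442, 0.0036, 0.2534]
ee_rot: [-0.24, 3.125, -0.0]
ft_force: [1.5, -1.4, -0.6]
gripper_width: 0.103
```

Call:
servo_tool(
  steps=[
    {"translation": [-13, -33, 0], "turn": 0},
    {"translation": [-13, -33, 0], "turn": 0},
    {"translation": [-13, -33, 0], "turn": 0},
    {"translation": [-13, -33, 0], "turn": 0},
    {"translation": [-13, -33, 0], "turn": 0},
    {"translation": [-13, -33, 0], "turn": 0},
  ],
)

```text
clock: 10.5
tcp_pos: [0.4303, -0.0279, 0.2489]
ee_rot: [0.24, -3.132, -0.001]
ft_force: [-0.2, -0.1, -0.0]
gripper_width: 0.103
```

```bash
python3 look.py wrist w9.png; python3 look.py scene s9.png 235 120 180 4.4
```

```text
10.55 [ 0.4303 -0.028   0.2489] [-0.29  0.81 -1.19] 9.8 [-0.153  0.988]
T= [[-0.153, -0.9543, -0.2567, 0.3552], [0.9882, -0.1473, -0.0414, -0.0392], [0.0017, -0.26, 0.9656, 0.4283], [0.0, 0.0, 0.0, 1.0]]
10.6 [ 0.4302 -0.0281  0.2489] [ 0.53  0.08 -1.77] 9.3 [-0.153  0.988]
T= [[-0.5523, 0.3597, -0.7521, -0.7719], [-0.8337, -0.2421, 0.4964, 0.8624], [-0.0035, 0.9011, 0.4336, 0.8922], [0.0, 0.0, 0.0, 1.0]]
```

View pics/w9.png

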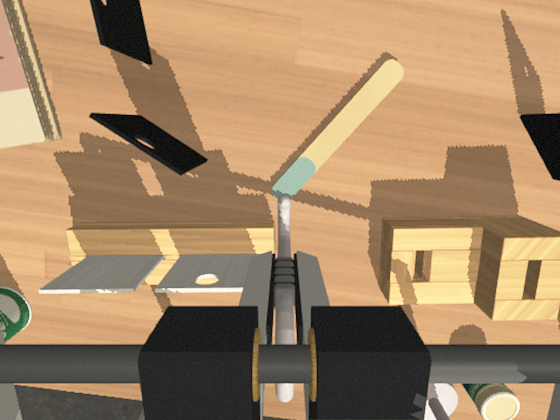

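View pics/s9.png

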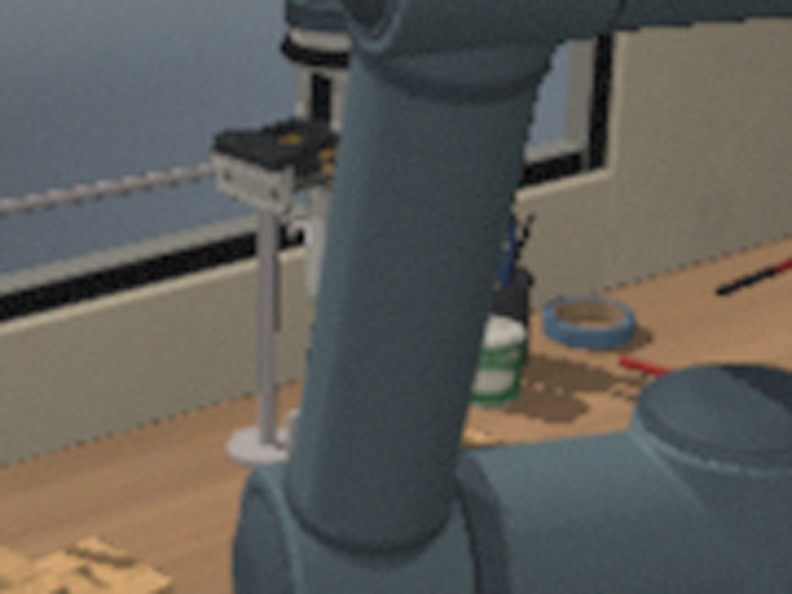

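Run:
```python
from h import *
a=cv2.imread('pics/w9.png'); cv2.imwrite('pics/w9z.png',cv2.resize(a[210:310,30:290],None,fx=3.05,fy=3.05*1.5,interpolation=cv2.INTER_CUBIC))
```

```text
(no output)
```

View pics/w9z.png

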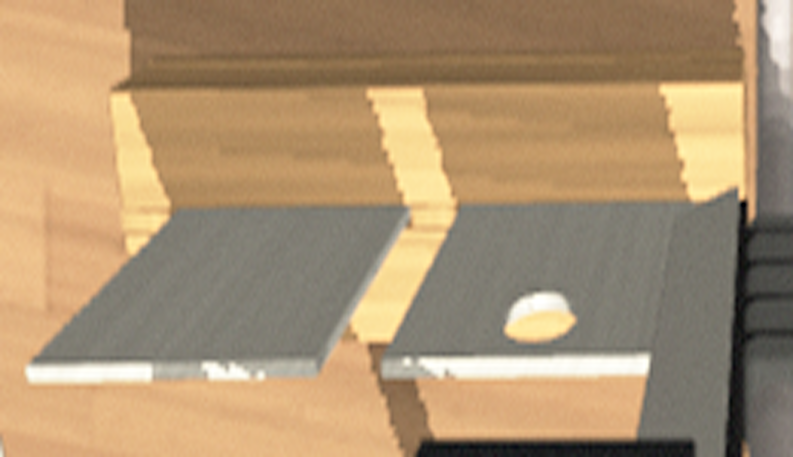

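Run:
```python
from h import *
im,Kw,_,_=cap('wrist')
T=np.array([[-0.153, -0.9543, -0.2567, 0.3552], [0.9882, -0.1473, -0.0414, -0.0392], [0.0017, -0.26, 0.9656, 0.4283], [0.0, 0.0, 0.0, 1.0]])
px=lambda x,y:(30+x/3.05,210+y/4.575)
L=onz(Kw,T,*px(383,363),.12);Rr=onz(Kw,T,*px(650,354),.12)
print('holed',L,Rr,(L+Rr)/2,np.hypot(*(L-Rr)[:2]))
L2=onz(Kw,T,*px(29,368),.12);R2=onz(Kw,T,*px(318,361),.12); print('blank',L2,R2,np.hypot(*(L2-R2)[:2]))
print('yaw',np.arctan2(-(Rr-L)[0],(Rr-L)[1]),np.arctan2(-(R2-L2)[0],(R2-L2)[1]),np.arctan2(-(Rr-L2)[0],(Rr-L2)[1]))
print('base',[onz(Kw,T,*px(x,y),.034)[:2].round(4).tolist() for x,y in [(455,206),(695,203),(170,208),(410,206),(112,92),(742,82)]])
print('back top',onz(Kw,T,*px(383,380),.12),onz(Kw,T,*px(650,374),.12))
for z in(.1,.102): print('hole',onz(Kw,T,*px(540,316),z))
o,d=ray(Kw,T,*px(540,316)); n=np.array([np.cos(.153),np.sin(.153),0]); t=((L-o)@n)/(d@n); print('hole on plane',o+t*d)
print(proj(Kw,T,[.43+0,0,0]))
```

```text
holed [ 0.52424781 -0.13475203  0.12      ] [ 0.50971201 -0.05363436  0.12      ] [ 0.51697991 -0.0941932   0.12      ] 0.08240974511705308
blank [ 0.54198256 -0.24254397  0.12      ] [ 0.52684404 -0.15457006  0.12      ] 0.08926692130995174
yaw 0.17731216471836272 0.17041065256026 0.1691922317814901
base [[0.5231, -0.1368], [0.5083, -0.0458], [0.5403, -0.2448], [0.5257, -0.1538], [0.5123, -0.2667], [0.4735, -0.0327]]
back top [ 0.52809305 -0.13451814  0.12      ] [ 0.51418263 -0.05307738  0.12      ]
hole [ 0.51623573 -0.09110395  0.1       ]
hole [ 0.5152547  -0.09078776  0.102     ]
hole on plane [ 0.51758407 -0.09153854  0.09725117]
[305.93327714 189.80238088]
```

Call:
servo_tool(
  steps=[
    {"translation": [30, -12, 0], "turn": 0},
    {"translation": [60, -25, 0], "turn": 0},
    {"translation": [90, -37, 0], "turn": 0},
    {"translation": [118, -48, 0], "turn": 0},
    {"translation": [135, -55, 0], "turn": 0},
    {"translation": [135, -55, -20], "turn": 0},
    {"translation": [135, -55, -30], "turn": 0},
    {"translation": [135, -55, -30], "turn": 0},
    {"translation": [135, -55, -30], "turn": 0},
    {"translation": [135, -55, -30], "turn": 0},
  ],
)

```text
clock: 11.48
tcp_pos: [0.565, -0.0838, 0.2197]
ee_rot: [-0.238, 3.132, -0.0]
ft_force: [-0.7, 0.6, 0.7]
gripper_width: 0.107
```

```bash
python3 look.py wrist w10.png; python3 look.py top t10.png 260 120 130 6; python3 look.py scene s10.png 235 120 180 4.4
```

```text
11.5333 [ 0.5652 -0.0839  0.2201] [ 0.97  0.79 -1.14] 9.3 [-0.151  0.989]
T= [[-0.1514, -0.9543, -0.2577, 0.4897], [0.9885, -0.146, -0.0401, -0.0947], [0.0006, -0.2608, 0.9654, 0.399], [0.0, 0.0, 0.0, 1.0]]
11.5833 [ 0.5653 -0.084   0.2203] [-0.05 -0.55 -1.58] 9.3 [-0.151  0.989]
T= [[-0.0795, 0.9756, -0.2046, 0.2348], [-0.9968, -0.0787, 0.0122, 0.0196], [-0.0042, 0.2049, 0.9788, 1.2625], [0.0, 0.0, 0.0, 1.0]]
11.6333 [ 0.5653 -0.0841  0.2203] [-0.19 -0.67 -0.85] 9.8 [-0.151  0.989]
T= [[-0.5523, 0.3597, -0.7521, -0.7719], [-0.8337, -0.2421, 0.4964, 0.8624], [-0.0035, 0.9011, 0.4336, 0.8922], [0.0, 0.0, 0.0, 1.0]]
```

View pics/w10.png

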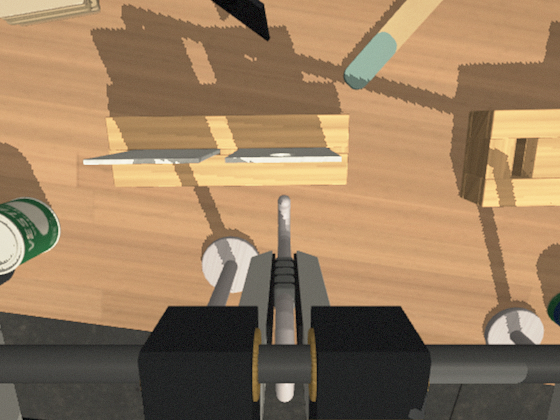

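View pics/t10.png

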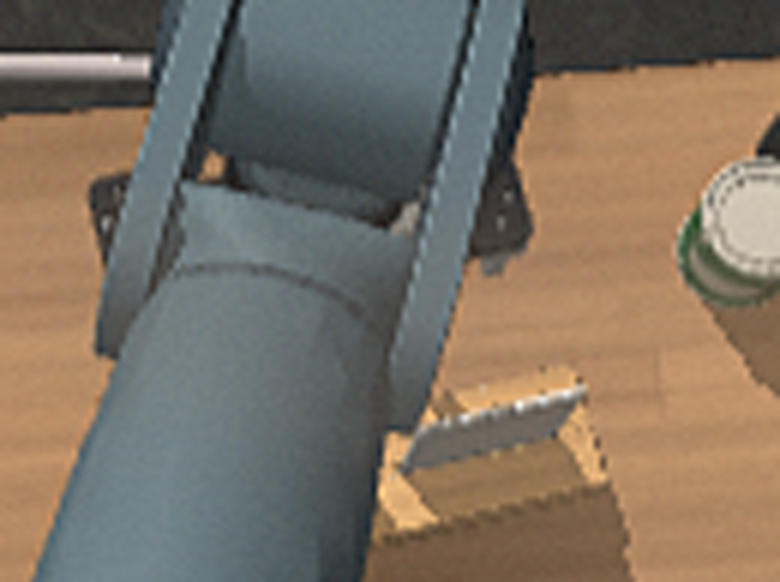

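View pics/s10.png

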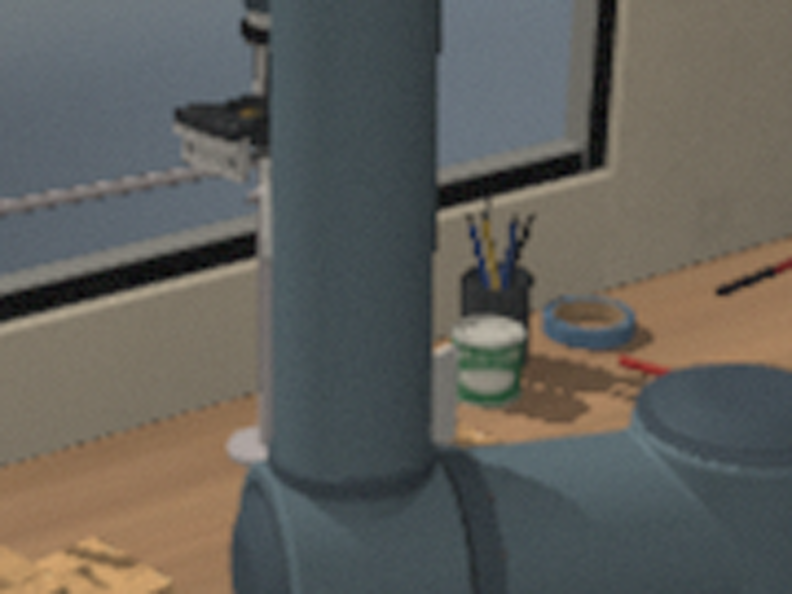

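Run:
```python
from h import *
a=cv2.imread('pics/w10.png'); cv2.imwrite('pics/w10z.png',cv2.resize(a[105:225,200:360],None,fx=5,fy=5,interpolation=cv2.INTER_CUBIC))
```

```text
(no output)
```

View pics/w10z.png

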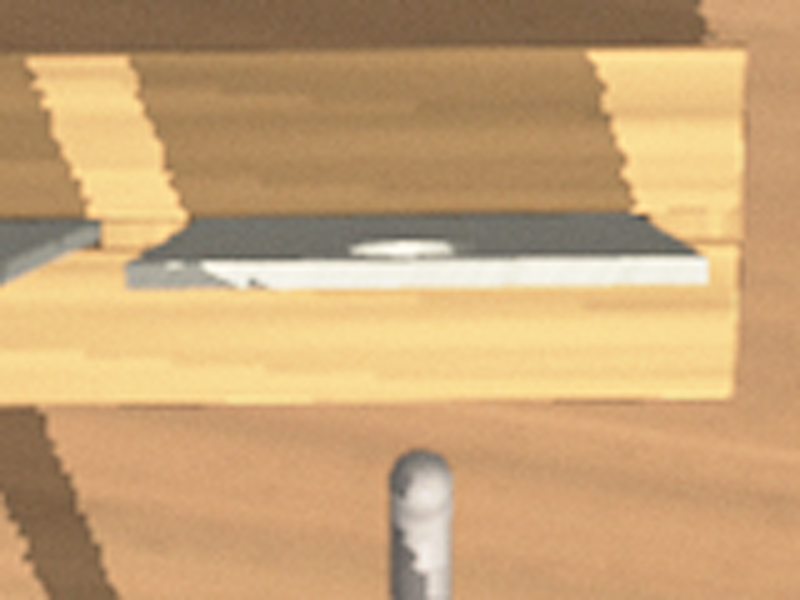

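Run:
```python
from h import *
im,Kw,_,_=cap('wrist')
T=np.array([[-0.1514, -0.9543, -0.2577, 0.4897], [0.9885, -0.146, -0.0401, -0.0947], [0.0006, -0.2608, 0.9654, 0.399], [0.0, 0.0, 0.0, 1.0]])
px=lambda x,y:(200+x/5,105+y/5)
p=lambda x,y,z:onz(Kw,T,*px(x,y),z)
a,b,c,d=p(127,264,.12),p(708,257,.12),p(127,289,.12),p(708,284,.12)
print(a,b,c,d); m=(a+b+c+d)/4; print('top mid',m,'w',np.hypot(*(a-b)[:2]),'yaw',np.arctan2(-(b-a)[0],(b-a)[1]),np.arctan2(-(d-c)[0],(d-c)[1]))
th=.16;n=np.array([np.cos(th),np.sin(th),0]);w=np.array([-np.sin(th),np.cos(th),0])
for q in [p(421,450,.183),p(421,480,.181)]: print('tip',q,'rel panel n',(q-m)@n,'w',(q-m)@w)
print('hole y',(p(402,248,.1)-m)@w, 'rack',p(745,48,.034),p(737,398,.034),'base',p(190,215,.034),p(645,213,.034))
tcp=np.array([.5652,-.0839,0]);print('tcp rel',(tcp-m)@n,(tcp-m)@w)
```

```text
[ 0.52345134 -0.13508297  0.12      ] [ 0.50883673 -0.04668983  0.12      ] [ 0.52726684 -0.13466401  0.12      ] [ 0.51289821 -0.0458924   0.12      ]
top mid [ 0.51811328 -0.0905823   0.12      ] w 0.08959316706216272 yaw 0.1638541715410356 0.16046891373397287
tip [ 0.53287378 -0.08783025  0.183     ] rel panel n 0.015010426339000587 w 0.00036528129006565
tip [ 0.53702995 -0.08719075  0.181     ] rel panel n 0.019215394446139376 w 0.0003344604520616164
hole y -0.002538508564334496 rack [ 0.4738667  -0.03253993  0.034     ] [ 0.54204533 -0.02045093  0.034     ] base [ 0.52226448 -0.13611552  0.034     ] [ 0.50807538 -0.04605262  0.034     ]
tcp rel 0.04754990973939817 -0.0009048204276024549
```

Call:
servo_tool(
  steps=[
    {"translation": [0, 0, -20], "turn": 0},
    {"translation": [0, 0, -40], "turn": 0},
    {"translation": [0, 0, -60], "turn": 0},
    {"translation": [0, 0, -72], "turn": 0},
    {"translation": [0, 0, -76.5], "turn": 0},
    {"translation": [0, 0, -76.5], "turn": 0},
    {"translation": [0, 0, -76.5], "turn": 0},
    {"translation": [0, 0, -76.5], "turn": 0},
  ],
)

```text
clock: 12.35
tcp_pos: [0.5661, -0.0844, 0.1442]
ee_rot: [-0.237, 3.13, -0.002]
ft_force: [0.8, 0.7, -1.2]
gripper_width: 0.103
```

```bash
python3 look.py wrist w11.png 200 60 200 4
```

```text
12.4 [ 0.566  -0.0844  0.1441] [ 0.88  0.48 -0.67] 9.7 [-0.151  0.989]
T= [[-0.151, -0.9539, -0.2595, 0.4905], [0.9885, -0.1458, -0.0393, -0.0952], [-0.0003, -0.2625, 0.9649, 0.3234], [0.0, 0.0, 0.0, 1.0]]
```

View pics/w11.png

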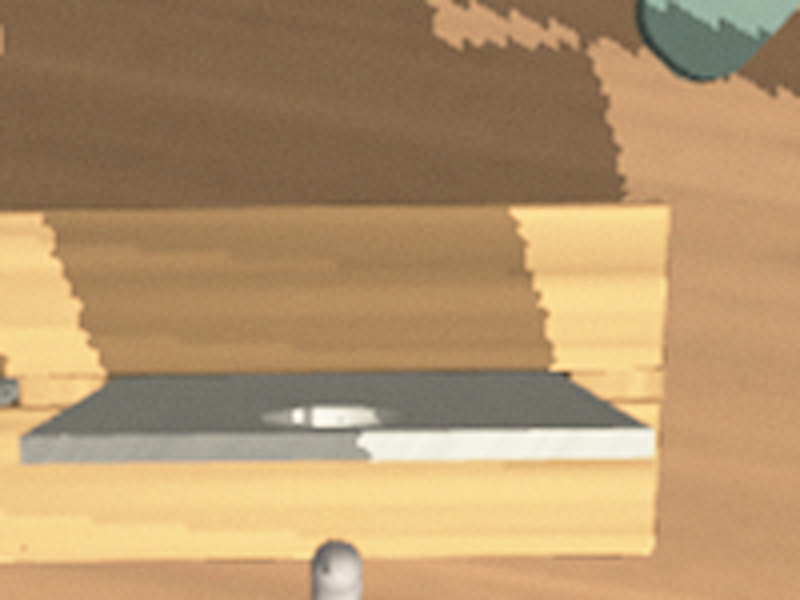

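Call:
servo_tool(
  steps=[
    {"translation": [-5, -0.8, 0], "turn": 0},
    {"translation": [-10, -1.6, 0], "turn": 0},
    {"translation": [-15, -2.4, 0], "turn": 0},
    {"translation": [-20, -3.2, 0], "turn": 0},
    {"translation": [-25, -4, 0], "turn": 0},
    {"translation": [-29, -4.7, 0], "turn": 0},
    {"translation": [-31, -5, 0], "turn": 0},
    {"translation": [-31, -5, 0], "turn": 0},
    {"translation": [-31, -5, 0], "turn": 0},
  ],
)

```text
clock: 13.15
tcp_pos: [0.5341, -0.0891, 0.1426]
ee_rot: [-0.237, 3.132, -0.0]
ft_force: [-0.1, 0.0, -0.1]
gripper_width: 0.101
```

```bash
python3 look.py wrist w12.png 200 60 200 4
```

```text
13.2 [ 0.5342 -0.0891  0.1426] [ 0.73 -0.17  0.35] 9.8 [-0.151  0.989]
T= [[-0.1508, -0.9545, -0.2574, 0.4589], [0.9886, -0.1454, -0.0401, -0.1001], [0.0008, -0.2605, 0.9655, 0.322], [0.0, 0.0, 0.0, 1.0]]
```

View pics/w12.png

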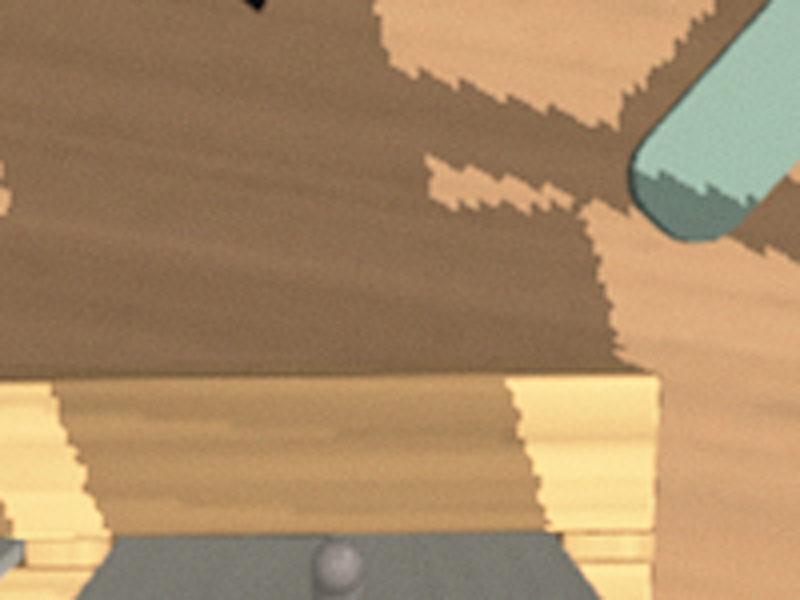

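```bash
python3 look.py wrist w13.png 180 170 200 4
```

```text
13.25 [ 0.5342 -0.0891  0.1426] [ 0.69 -0.35 -1.18] 9.9 [-0.151  0.989]
T= [[-0.1509, -0.9545, -0.2573, 0.459], [0.9886, -0.1454, -0.0401, -0.1001], [0.0009, -0.2604, 0.9655, 0.322], [0.0, 0.0, 0.0, 1.0]]
```

View pics/w13.png

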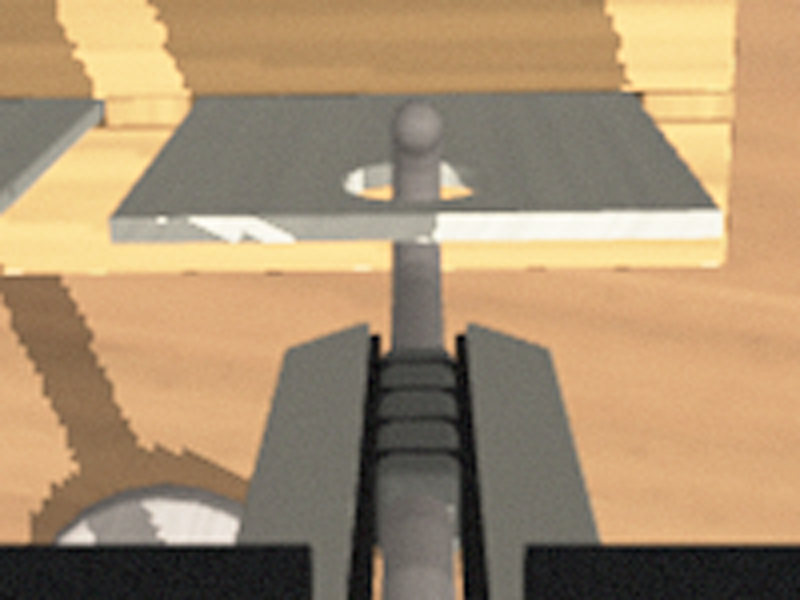

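Call:
servo_tool(
  steps=[
    {"translation": [0, 0, 4], "turn": 0},
    {"translation": [0, 0, 8], "turn": 0},
    {"translation": [0, 0, 12], "turn": 0},
    {"translation": [0, 0, 16], "turn": 0},
    {"translation": [0, 0, 21], "turn": 0},
    {"translation": [0, 0, 27], "turn": 0},
    {"translation": [0, 0, 33], "turn": 0},
    {"translation": [0, 0, 40], "turn": 0},
    {"translation": [0, 0, 48], "turn": 0},
    {"translation": [0, 0, 56], "turn": 0},
  ],
)

```text
clock: 14.08
tcp_pos: [0.5341, -0.0891, 0.1995]
ee_rot: [-0.237, 3.132, -0.0]
ft_force: [-0.2, 1.1, -2.5]
gripper_width: 0.104
```

Call:
servo_tool(
  steps=[
    {"translation": [0, 0, 8], "turn": 0},
    {"translation": [0, 0, 18], "turn": 0},
    {"translation": [0, 0, 30], "turn": 0},
    {"translation": [0, 0, 42], "turn": 0},
    {"translation": [0, 0, 54], "turn": 0},
    {"translation": [0, 0, 64], "turn": 0},
    {"translation": [0, 0, 70], "turn": 0},
    {"translation": [0, 0, 70], "turn": 0},
    {"translation": [0, 0, 70], "turn": 0},
  ],
)

```text
clock: 14.83
tcp_pos: [0.5341, -0.0891, 0.2687]
ee_rot: [-0.237, 3.132, -0.0]
ft_force: [0.3, 0.1, -2.4]
gripper_width: 0.104
```

```bash
python3 look.py wrist w14.png;python3 look.py scene s14.png 185 90 180 4.4; python3 look.py top t14.png 180 100 200 4
```

```text
14.8833 [ 0.5338 -0.089   0.268 ] [ 0.17 -0.15 -1.76] 9.9 [-0.151  0.989]
T= [[-0.1509, -0.9545, -0.2573, 0.4589], [0.9885, -0.1455, -0.0401, -0.1], [0.0009, -0.2604, 0.9655, 0.448], [0.0, 0.0, 0.0, 1.0]]
14.9333 [ 0.5337 -0.089   0.2677] [ 0.44 -0.4  -1.92] 9.9 [-0.151  0.989]
T= [[-0.5523, 0.3597, -0.7521, -0.7719], [-0.8337, -0.2421, 0.4964, 0.8624], [-0.0035, 0.9011, 0.4336, 0.8922], [0.0, 0.0, 0.0, 1.0]]
14.9833 [ 0.5336 -0.0889  0.2675] [ 0.67  0.35 -1.85] 9.7 [-0.151  0.989]
T= [[-0.0795, 0.9756, -0.2046, 0.2348], [-0.9968, -0.0787, 0.0122, 0.0196], [-0.0042, 0.2049, 0.9788, 1.2625], [0.0, 0.0, 0.0, 1.0]]
```

View pics/w14.png

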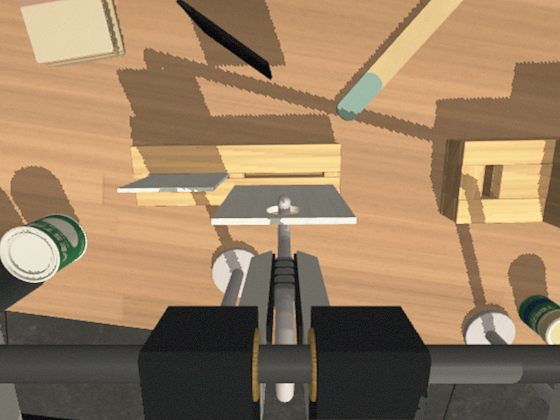

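View pics/t14.png

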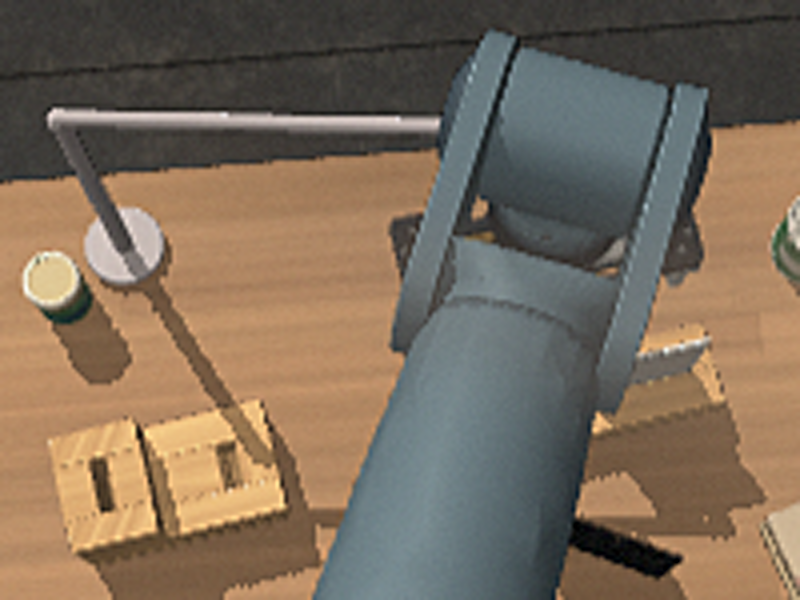

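Run:
```python
from h import *
a=cv2.imread('pics/w10.png')
b=np.hstack([cv2.resize(a[215:315,185:275],None,fx=4.4,fy=4.4,interpolation=cv2.INTER_CUBIC),cv2.resize(a[290:390,470:560],None,fx=4.4,fy=4.4,interpolation=cv2.INTER_CUBIC)])
cv2.imwrite('pics/w10d.png',b)
a=cv2.imread('pics/w9.png');cv2.imwrite('pics/w9d.png',a[360:,380:])
```

```text
(no output)
```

View pics/w10d.png

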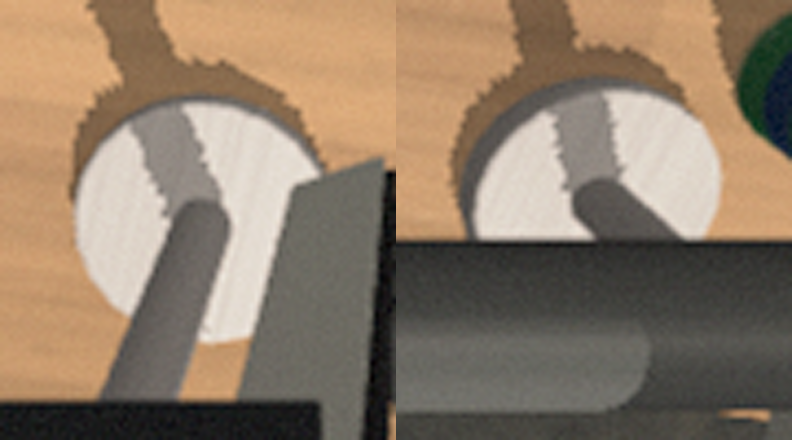

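View pics/s14.png

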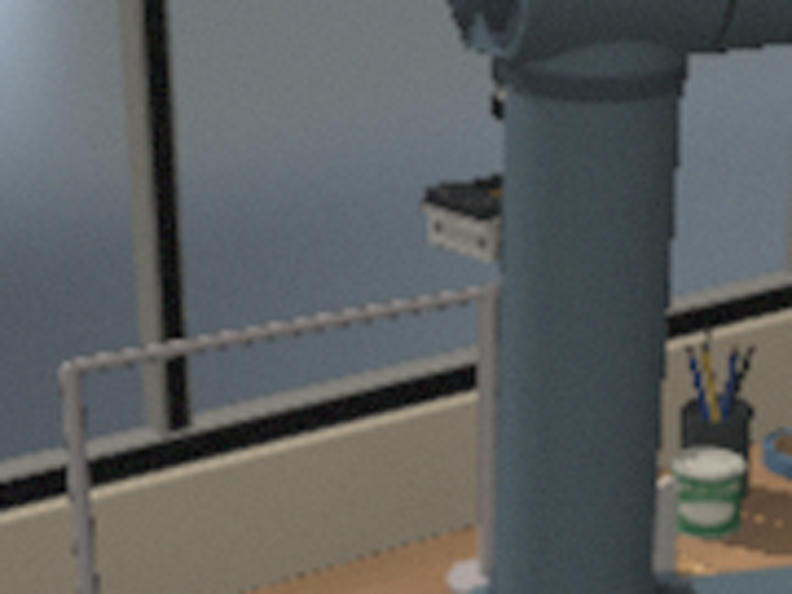

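Run:
```python
from h import *
im,Kw,_,_=cap('wrist')
T=np.array([[-0.1514, -0.9543, -0.2577, 0.4897], [0.9885, -0.146, -0.0401, -0.0947], [0.0006, -0.2608, 0.9654, 0.399], [0.0, 0.0, 0.0, 1.0]])
for z in (.005,.010):
    a=onz(Kw,T,230.5,265,z);b=onz(Kw,T,515.7,337.3,z);print(a,b,np.linalg.norm(a-b),(a+b)/2,np.arctan2(-(b-a)[0],(b-a)[1]))
# triangulate bar ends scene/top
f,Ks,Ts,_=cap('scene'); f,Kt,Tt,_=cap('top')
print(tri(ray(Ks,Ts,185+68/4.4,90+370/4.4),ray(Kt,Tt,180+57/4,100+120/4)))
# bar at scene, right end
print(tri(ray(Ks,Ts,185+488/4.4,90+288/4.4),ray(Kt,Tt,180+578/4,115+65/3.75)))
for p in[(185+68/4.4,90+370/4.4),(185+488/4.4,90+288/4.4)]: print('scene onz .27',onz(Ks,Ts,*p,.27))
for p in[(180+57/4,100+120/4),(180+578/4,115+65/3.75)]: print('top onz .27',onz(Kt,Tt,*p,.27))
```

```text
[ 0.66120093 -0.13207993  0.005     ] [0.70388428 0.23176999 0.005     ] 0.3663449584704314 [0.68254261 0.04984503 0.005     ] -0.11677660115063251
[ 0.65902452 -0.13160556  0.01      ] [0.70116621 0.22762697 0.01      ] 0.36169591077410607 [0.68009536 0.0480107  0.01      ] -0.11677660115063239
(array([0.70035113, 0.22546809, 0.26511341]), np.float64(0.002966604134112751))
(array([ 0.66288591, -0.13656726,  0.26940777]), np.float64(0.006466195967112553))
scene onz .27 [0.69096914 0.23098356 0.27      ]
scene onz .27 [ 0.66446164 -0.13376497  0.27      ]
top onz .27 [0.69706349 0.22320041 0.27      ]
top onz .27 [ 0.66049757 -0.1389468   0.27      ]
```

Call:
servo_tool(
  steps=[
    {"translation": [4, 8, 1], "turn": -1},
    {"translation": [12, 22, 2], "turn": -2.5},
    {"translation": [20, 38, 2], "turn": -4.5},
    {"translation": [29, 54, 2], "turn": -6.5},
    {"translation": [38, 70, 2], "turn": -8.5},
    {"translation": [46, 86, 2], "turn": -10.5},
    {"translation": [54, 100, 2], "turn": -12.5},
    {"translation": [61, 112, 2], "turn": -14},
    {"translation": [65, 119, 2], "turn": -15},
    {"translation": [66, 121, 2], "turn": -15},
  ],
)

```text
clock: 15.97
tcp_pos: [0.6003, 0.033, 0.27]
ee_rot: [-0.172, -3.136, -0.0]
ft_force: [-0.4, -0.1, -1.7]
gripper_width: 0.1
```

Call:
servo_tool(
  steps=[
    {"translation": [0, 0, 0], "turn": 0},
    {"translation": [0, 0, 0], "turn": 0},
    {"translation": [0, 0, 0], "turn": 0},
  ],
)

```text
clock: 16.22
tcp_pos: [0.5998, 0.0314, 0.2704]
ee_rot: [-0.174, -3.136, 0.0]
ft_force: [-0.2, 0.3, -2.8]
gripper_width: 0.103
```

```bash
python3 look.py wrist w15.png;python3 look.py scene s15.png 185 90 180 4.4; python3 look.py top t15.png 180 80 200 4
```

```text
16.2667 [0.5999 0.0313 0.2705] [ 0.58  0.63 -2.  ] 10.3 [0.111 0.994]
T= [[0.1104, -0.9598, -0.2582, 0.5244], [0.9939, 0.1068, 0.0281, 0.0402], [0.0006, -0.2597, 0.9657, 0.4498], [0.0, 0.0, 0.0, 1.0]]
16.3167 [0.5999 0.0313 0.2706] [ 0.4   0.1  -1.94] 9.6 [0.111 0.994]
T= [[-0.5523, 0.3597, -0.7521, -0.7719], [-0.8337, -0.2421, 0.4964, 0.8624], [-0.0035, 0.9011, 0.4336, 0.8922], [0.0, 0.0, 0.0, 1.0]]
16.3667 [0.5999 0.0314 0.2706] [ 0.54  1.   -1.94] 9.3 [0.111 0.994]
T= [[-0.0795, 0.9756, -0.2046, 0.2348], [-0.9968, -0.0787, 0.0122, 0.0196], [-0.0042, 0.2049, 0.9788, 1.2625], [0.0, 0.0, 0.0, 1.0]]
```

View pics/w15.png

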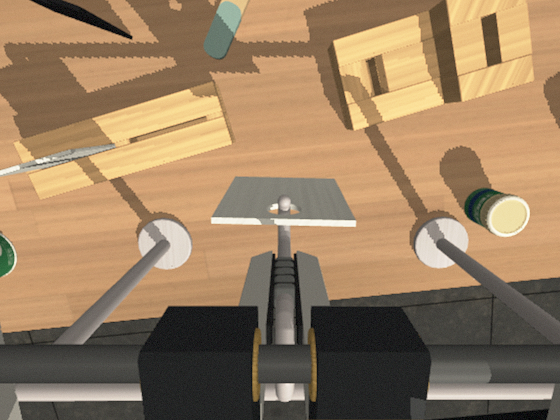

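View pics/s15.png

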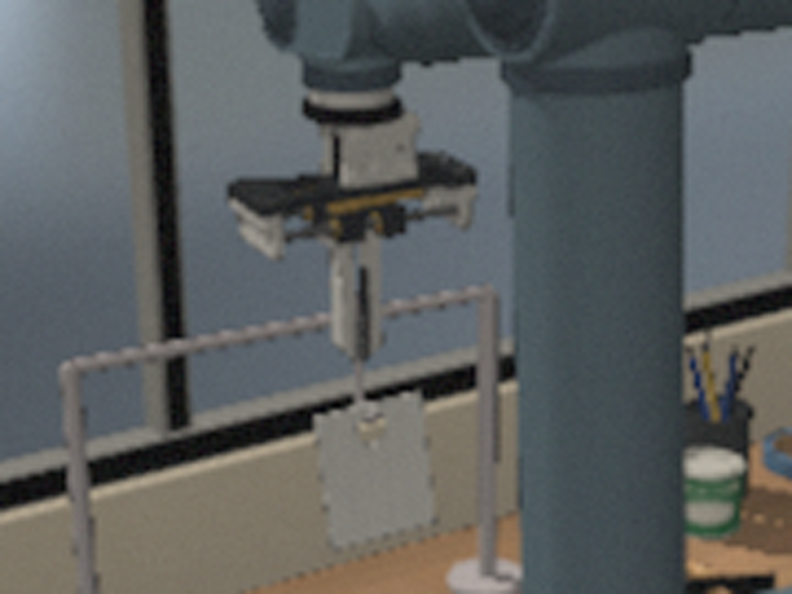

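View pics/t15.png

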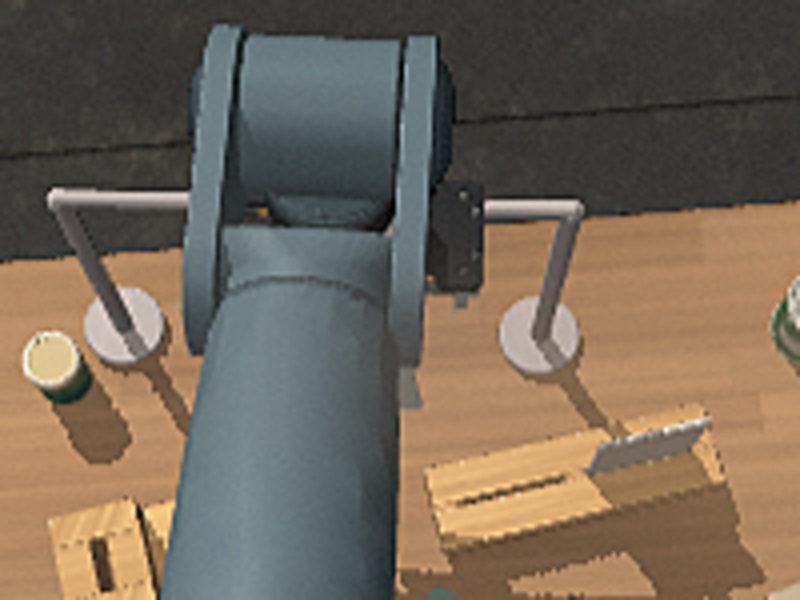

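Run:
```python
from h import *
im,Kw,_,_=cap('wrist')
T=np.array([[0.1104, -0.9598, -0.2582, 0.5244], [0.9939, 0.1068, 0.0281, 0.0402], [0.0006, -0.2597, 0.9657, 0.4498], [0.0, 0.0, 0.0, 1.0]])
a=cv2.imread('pics/w15.png')
g=a.min(2).astype(int)
for u in (60,100,430,470,520):
    c=g[376:416,u]; r=np.where(c>120)[0]+376; print(u,r.min() if len(r) else None,r.max() if len(r) else None)
    if len(r): print(onz(Kw,T,u,(r.min()+r.max())/2,.27)[:2].round(4))
for u,v in [(164,244),(441,243)]: print('disc',onz(Kw,T,u,v,.008)[:2].round(4))
cv2.imwrite('pics/w15z.png',cv2.resize(a[200:420],None,fx=1.4,fy=2))
```

```text
60 387 400
[ 0.6657 -0.1102]
100 387 400
[ 0.6683 -0.0864]
430 386 399
[0.6895 0.1098]
470 385 399
[0.6918 0.1336]
520 385 399
[0.6951 0.1633]
disc [ 0.6601 -0.1318]
disc [0.6986 0.2267]
```

View pics/w15z.png

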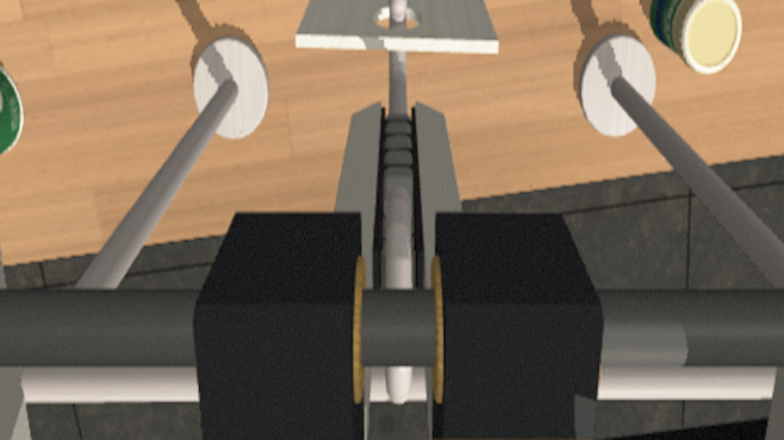

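Call:
servo_tool(
  steps=[
    {"translation": [4, 0, 0], "turn": 0},
    {"translation": [11, 0, 0], "turn": 0},
    {"translation": [20, 0, 0], "turn": 0},
    {"translation": [30, 0, 0], "turn": 0},
    {"translation": [40, 0, 0], "turn": 0},
    {"translation": [48, 0, 0], "turn": 0},
    {"translation": [54, 0, 0], "turn": 0},
    {"translation": [57, 0, 0], "turn": 0},
    {"translation": [57, 0, 0], "turn": 0},
    {"translation": [57, 0, 0], "turn": 0},
  ],
)

```text
clock: 17.25
tcp_pos: [0.657, 0.032, 0.2704]
ee_rot: [-0.174, -3.136, -0.0]
ft_force: [-0.1, -1.2, -1.9]
gripper_width: 0.105
```

Call:
servo_tool(
  steps=[
    {"translation": [0, 0, -5], "turn": 0},
    {"translation": [0, 0, -12], "turn": 0},
    {"translation": [0, 0, -20], "turn": 0},
    {"translation": [0, 0, -28], "turn": 0},
    {"translation": [0, 0, -35], "turn": 0},
    {"translation": [0, 0, -38], "turn": 0},
    {"translation": [0, 0, -38], "turn": 0},
    {"translation": [0, 0, -38], "turn": 0},
  ],
)

```text
clock: 17.92
tcp_pos: [0.657, 0.0319, 0.2323]
ee_rot: [-0.174, -3.136, -0.0]
ft_force: [-0.5, 0.1, -2.2]
gripper_width: 0.106
```

```bash
python3 look.py wrist w16.png;python3 look.py scene s16.png 185 90 180 4.4
```

```text
17.9667 [0.6573 0.0319 0.2328] [ 0.64  0.36 -1.51] 9.9 [0.11  0.994]
T= [[0.1101, -0.9598, -0.2582, 0.5815], [0.9939, 0.1065, 0.0278, 0.0407], [0.0008, -0.2597, 0.9657, 0.4117], [0.0, 0.0, 0.0, 1.0]]
18.0167 [0.6574 0.0319 0.2331] [ 0.66  1.06 -2.26] 9.8 [0.11  0.994]
T= [[-0.5523, 0.3597, -0.7521, -0.7719], [-0.8337, -0.2421, 0.4964, 0.8624], [-0.0035, 0.9011, 0.4336, 0.8922], [0.0, 0.0, 0.0, 1.0]]
```

View pics/s16.png

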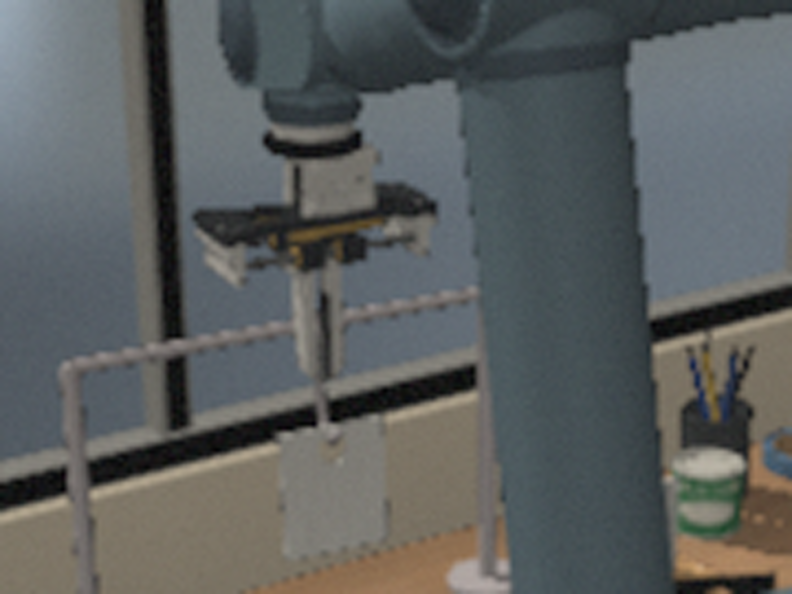

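View pics/w16.png

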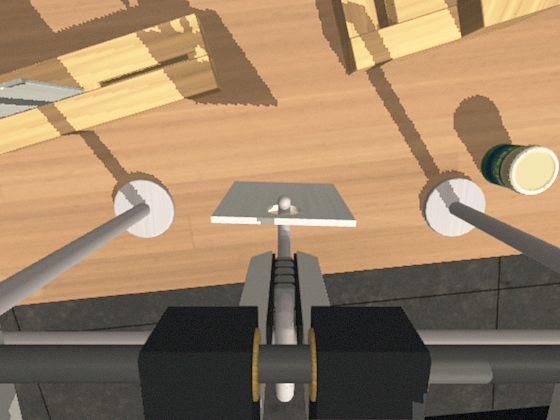

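Run:
```python
from h import *
im,Kw,_,_=cap('wrist')
T=np.array([[0.1101, -0.9598, -0.2582, 0.5815], [0.9939, 0.1065, 0.0278, 0.0407], [0.0008, -0.2597, 0.9657, 0.4117], [0.0, 0.0, 0.0, 1.0]])
a=cv2.imread('pics/w16.png');g=a.min(2).astype(int)
for u in (70,100,130,440,470,500):
    r=np.where(g[322:352,u]>115)[0]+322; print(u,r.min(),r.max(),end=' ')
    # silhouette upper edge: tangent to cylinder; compare by projecting axis guess
    print(onz(Kw,T,u,r.min(),.27)[:2].round(4))
for x in (.674,.676,.678,.680,.682):
    P=np.array([x,.03,.27]);n=np.array([.994,-.11,0])
    c=T[:3,3]-P;c-=c@np.array([.11,.994,0])*np.array([.11,.994,0]);c/=np.linalg.norm(c);e=np.cross(np.array([.11,.994,0]),c)
    print(x,proj(Kw,T,P)[1],proj(Kw,T,P+6e-3*e)[1],proj(Kw,T,P-6e-3*e)[1])
```

```text
70 337 343 [ 0.6638 -0.065 ]
100 335 343 [ 0.6643 -0.0514]
130 336 343 [ 0.6663 -0.0381]
440 335 343 [0.6812 0.1002]
470 335 343 [0.6827 0.1136]
500 334 343 [0.6836 0.127 ]
0.674 336.27018882480206 350.5003815092694 322.36843554918516
0.676 340.1512490001338 354.3867244717979 326.25283119826463
0.678 344.00757370744304 358.2492506103985 330.1113887094492
0.68 347.83939866833254 362.0881528914838 333.9443901760725
0.682 351.6469566187473 365.90362257081745 337.7521133532312
```

Call:
servo_tool(
  steps=[
    {"translation": [0, 0, -3], "turn": 0},
    {"translation": [0, 0, -6], "turn": 0},
    {"translation": [0, 0, -8], "turn": 0},
    {"translation": [0, 0, -9], "turn": 0},
    {"translation": [0, 0, -9.5], "turn": 0},
    {"translation": [0, 0, -9.5], "turn": 0},
    {"translation": [0, 0, -9.5], "turn": 0},
  ],
)

```text
clock: 18.65
tcp_pos: [0.6578, 0.0319, 0.2261]
ee_rot: [0.173, 3.134, -0.0]
ft_force: [-4.7, 0.0, 8.5]
gripper_width: 0.098
```

Call:
servo_tool(
  steps=[
    {"translation": [0, 0, -0.5], "turn": 0},
    {"translation": [0, 0, -1], "turn": 0},
    {"translation": [0, 0, -1], "turn": 0},
    {"translation": [0, 0, -1], "turn": 0},
  ],
)

```text
clock: 18.98
tcp_pos: [0.6581, 0.0319, 0.2258]
ee_rot: [0.173, 3.133, -0.001]
ft_force: [-6.0, 0.5, 9.9]
gripper_width: 0.102
```

```bash
python3 look.py scene s17.png 225 120 80 9.5; python3 look.py top t17.png 200 80 120 6.5
```

```text
19.0333 [0.6581 0.0319 0.2259] [-5.63 -0.   10.35] 9.7 [0.11  0.994]
T= [[-0.5523, 0.3597, -0.7521, -0.7719], [-0.8337, -0.2421, 0.4964, 0.8624], [-0.0035, 0.9011, 0.4336, 0.8922], [0.0, 0.0, 0.0, 1.0]]
19.0833 [0.6581 0.0319 0.2259] [-4.55  0.72 10.07] 9.6 [0.11  0.994]
T= [[-0.0795, 0.9756, -0.2046, 0.2348], [-0.9968, -0.0787, 0.0122, 0.0196], [-0.0042, 0.2049, 0.9788, 1.2625], [0.0, 0.0, 0.0, 1.0]]
```

View pics/s17.png

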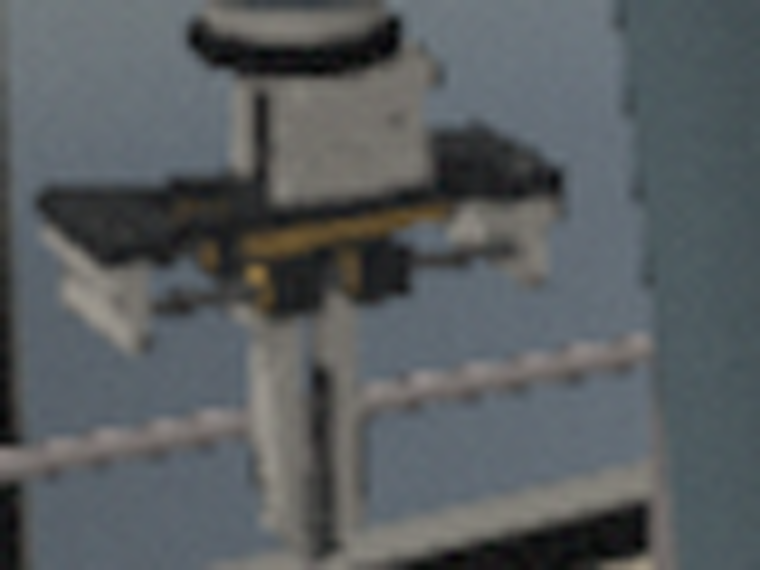

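View pics/t17.png

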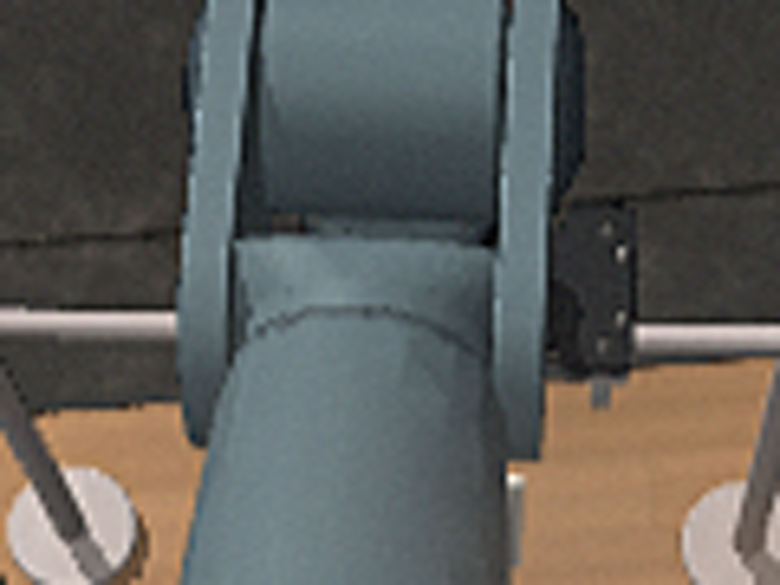

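Call:
servo_tool(
  steps=[
    {"translation": [0, 0, 3], "turn": 0},
    {"translation": [-2, 0, 5], "turn": 0},
    {"translation": [-5, 0, 5], "turn": 0},
    {"translation": [-5, 0, 3], "turn": 0},
    {"translation": [-5, 0, 1.5], "turn": 0},
    {"translation": [-5, 0, 1.5], "turn": 0},
    {"translation": [-5, 0, 1.5], "turn": 0},
  ],
)

```text
clock: 19.67
tcp_pos: [0.6528, 0.0318, 0.2255]
ee_rot: [0.173, 3.134, -0.0]
ft_force: [-2.3, 0.2, 6.3]
gripper_width: 0.103
```

Call:
servo_tool(
  steps=[
    {"translation": [0, 0, -1], "turn": 0},
    {"translation": [0, 0, -2], "turn": 0},
    {"translation": [0, 0, -2], "turn": 0},
    {"translation": [0, 0, -2], "turn": 0},
  ],
)

```text
clock: 20.0
tcp_pos: [0.6535, 0.0317, 0.2248]
ee_rot: [0.173, 3.132, -0.001]
ft_force: [-2.3, -0.1, 9.6]
gripper_width: 0.108
```

Call:
servo_tool(
  steps=[
    {"translation": [-1, 0, 1], "turn": 0},
    {"translation": [-2, 0, 2], "turn": 0},
    {"translation": [-2, 0, 2.5], "turn": 0},
    {"translation": [-2, 0, 2.5], "turn": 0},
    {"translation": [-2, 0, 2.5], "turn": 0},
  ],
)

```text
clock: 20.42
tcp_pos: [0.6513, 0.0316, 0.2255]
ee_rot: [0.174, 3.133, -0.0]
ft_force: [4.1, -0.5, 5.9]
gripper_width: 0.103
```

Call:
servo_tool(
  steps=[
    {"translation": [0.5, 0, 1], "turn": 0},
    {"translation": [0.5, 0, 1.5], "turn": 0},
    {"translation": [0.5, 0, 1.5], "turn": 0},
  ],
)

```text
clock: 20.67
tcp_pos: [0.651, 0.0317, 0.2257]
ee_rot: [0.174, 3.136, -0.0]
ft_force: [5.4, -1.8, 4.1]
gripper_width: 0.102
```

Call:
servo_tool(
  steps=[
    {"translation": [0, 0, 0], "turn": 0},
    {"translation": [0, 0, 0], "turn": 0},
    {"translation": [0, 0, 0], "turn": 0},
    {"translation": [0, 0, 0], "turn": 0},
    {"translation": [0, 0, 0], "turn": 0},
    {"translation": [0, 0, 0], "turn": 0},
  ],
  grip=50,
)

```text
clock: 21.17
tcp_pos: [0.6502, 0.032, 0.2251]
ee_rot: [-0.174, -3.136, -0.0]
ft_force: [0.1, -0.8, -0.5]
gripper_width: 0.491
```

```bash
python3 look.py scene s18.png 185 90 180 4.4; python3 look.py wrist w18.png
```

```text
21.2167 [0.6503 0.032  0.2253] [0.26 0.04 0.43] 48.6 [0.11  0.994]
T= [[-0.5523, 0.3597, -0.7521, -0.7719], [-0.8337, -0.2421, 0.4964, 0.8624], [-0.0035, 0.9011, 0.4336, 0.8922], [0.0, 0.0, 0.0, 1.0]]
21.2667 [0.6504 0.0319 0.2254] [ 0.15  0.4  -0.18] 49.4 [0.11  0.994]
T= [[0.1101, -0.9599, -0.2578, 0.5749], [0.9939, 0.1065, 0.0278, 0.0407], [0.0008, -0.2593, 0.9658, 0.4047], [0.0, 0.0, 0.0, 1.0]]
```

View pics/s18.png

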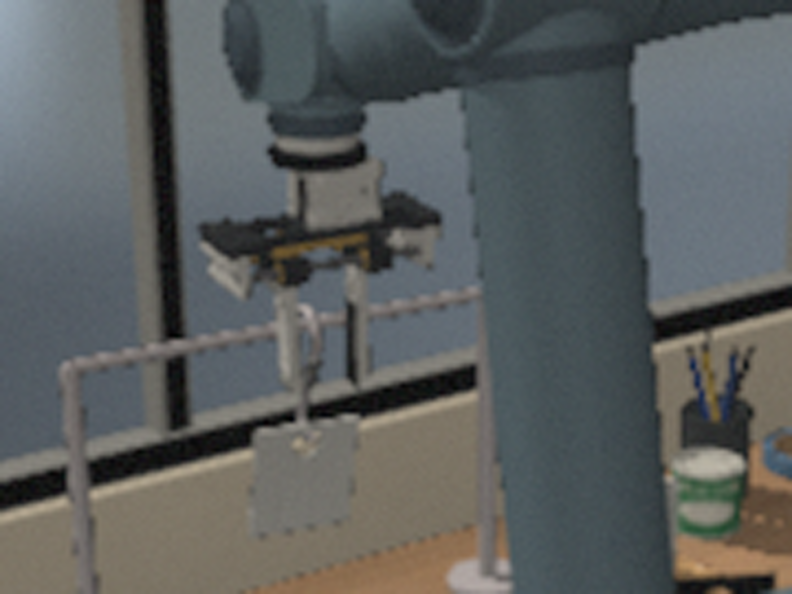

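View pics/w18.png

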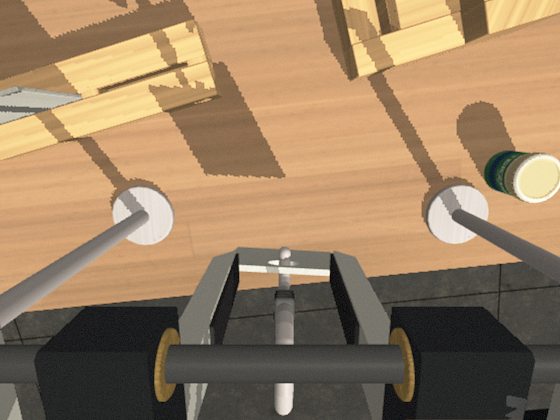

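Call:
servo_tool(
  steps=[
    {"translation": [-5, 0, 0], "turn": 0},
    {"translation": [-15, 0, 0], "turn": 0},
    {"translation": [-30, 0, 0], "turn": 0},
    {"translation": [-50, 0, 0], "turn": 0},
    {"translation": [-75, 0, 10], "turn": 0},
    {"translation": [-100, 0, 20], "turn": 0},
    {"translation": [-125, 0, 30], "turn": 0},
    {"translation": [-150, 0, 40], "turn": 0},
    {"translation": [-165, 0, 50], "turn": 0},
    {"translation": [-170, 0, 50], "turn": 0},
  ],
)

```text
clock: 22.1
tcp_pos: [0.4798, 0.0319, 0.2779]
ee_rot: [0.173, 3.133, -0.001]
ft_force: [0.2, -0.3, 0.7]
gripper_width: 0.535
```

Call:
servo_tool(
  steps=[
    {"translation": [0, 0, 0], "turn": 0},
    {"translation": [0, 0, 0], "turn": 0},
    {"translation": [0, 0, 0], "turn": 0},
    {"translation": [0, 0, 0], "turn": 0},
    {"translation": [0, 0, 0], "turn": 0},
    {"translation": [0, 0, 0], "turn": 0},
    {"translation": [0, 0, 0], "turn": 0},
    {"translation": [0, 0, 0], "turn": 0},
    {"translation": [0, 0, 0], "turn": 0},
    {"translation": [0, 0, 0], "turn": 0},
  ],
)

```text
clock: 22.93
tcp_pos: [0.4806, 0.0319, 0.2755]
ee_rot: [-0.174, -3.137, 0.0]
ft_force: [0.4, 0.2, 0.1]
gripper_width: 0.527
```

Call:
servo_tool(
  steps=[
    {"translation": [0, 0, 0], "turn": 0},
    {"translation": [0, 0, 0], "turn": 0},
    {"translation": [0, 0, 0], "turn": 0},
    {"translation": [0, 0, 0], "turn": 0},
    {"translation": [0, 0, 0], "turn": 0},
    {"translation": [0, 0, 0], "turn": 0},
    {"translation": [0, 0, 0], "turn": 0},
    {"translation": [0, 0, 0], "turn": 0},
    {"translation": [0, 0, 0], "turn": 0},
    {"translation": [0, 0, 0], "turn": 0},
  ],
)

```text
clock: 23.77
tcp_pos: [0.4806, 0.0319, 0.2756]
ee_rot: [-0.174, -3.137, 0.0]
ft_force: [-0.3, 0.3, -0.3]
gripper_width: 0.531
```

Call:
servo_tool(
  steps=[
    {"translation": [0, 0, 0], "turn": 0},
    {"translation": [0, 0, 0], "turn": 0},
    {"translation": [0, 0, 0], "turn": 0},
    {"translation": [0, 0, 0], "turn": 0},
    {"translation": [0, 0, 0], "turn": 0},
    {"translation": [0, 0, 0], "turn": 0},
    {"translation": [0, 0, 0], "turn": 0},
    {"translation": [0, 0, 0], "turn": 0},
    {"translation": [0, 0, 0], "turn": 0},
    {"translation": [0, 0, 0], "turn": 0},
  ],
)

```text
clock: 24.6
tcp_pos: [0.4806, 0.0319, 0.2756]
ee_rot: [0.174, 3.137, -0.0]
ft_force: [0.1, -0.1, 0.1]
gripper_width: 0.531
```

```bash
cat > mot.py <<'E'
from h import *
fs=[];ts=[]
for i in range(24):
    f=imaging.capture('scene')['frame']; fs.append(f[130:260,185:345].astype(int)); ts.append(readout.observe()['clock'])
print(ts[0],ts[-1]); d=[int((abs(a-fs[0]).max(2)>40).sum()) for a in fs]; print(d)
d=[int((abs(fs[i+1]-fs[i]).max(2)>40).sum()) for i in range(23)]; print(d)
E
python3 mot.py; python3 look.py scene s19.png 185 90 180 4.4;python3 look.py top t19.png 180 80 200 4
```

```text
24.65 25.8
[0, 70, 155, 194, 196, 158, 79, 1, 76, 171, 210, 214, 207, 162, 73, 0, 66, 150, 184, 179, 137, 55, 2, 73]
[70, 47, 12, 0, 11, 42, 71, 79, 58, 34, 2, 2, 31, 49, 77, 58, 37, 19, 1, 16, 39, 59, 69]
25.85 [0.4806 0.0319 0.2756] [-0.84 -0.1  -0.69] 50.3 [0.11  0.994]
T= [[-0.5523, 0.3597, -0.7521, -0.7719], [-0.8337, -0.2421, 0.4964, 0.8624], [-0.0035, 0.9011, 0.4336, 0.8922], [0.0, 0.0, 0.0, 1.0]]
25.9 [0.4806 0.0319 0.2756] [ 0.35  0.16 -0.23] 50.2 [0.11  0.994]
T= [[-0.0795, 0.9756, -0.2046, 0.2348], [-0.9968, -0.0787, 0.0122, 0.0196], [-0.0042, 0.2049, 0.9788, 1.2625], [0.0, 0.0, 0.0, 1.0]]
```

View pics/s19.png

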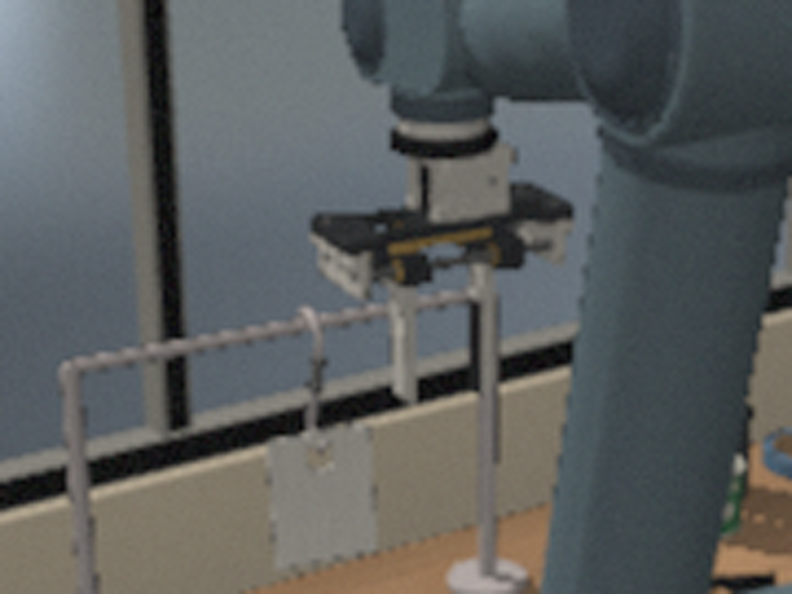

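View pics/t19.png

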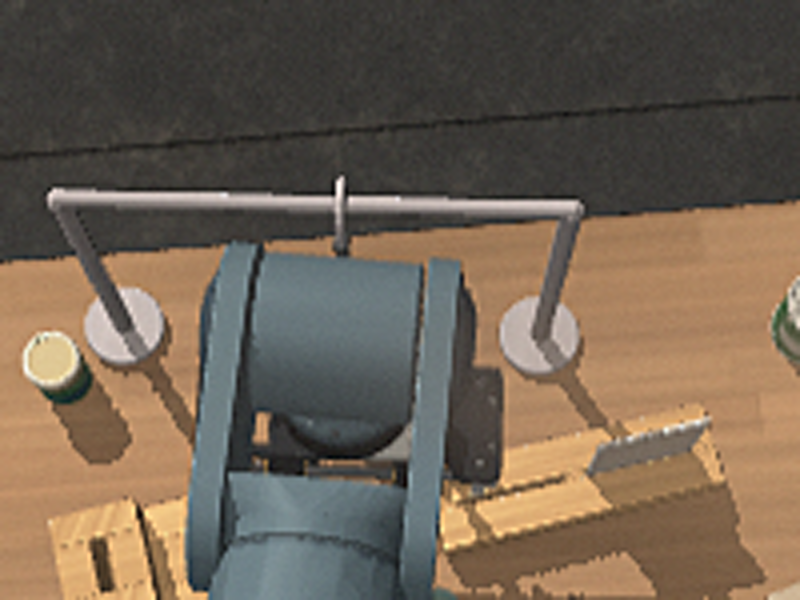

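```bash
cat > mot2.py <<'E'
from h import *
import sys
N=int(sys.argv[1]); fs=[];t0=None
for i in range(N):
    f=imaging.capture('scene')['frame'][130:260,185:345].astype(int); fs.append(f)
    if len(fs)==16:
        s=[int((abs(fs[k+1]-fs[k]).max(2)>30).sum()) for k in range(15)]
        # vertical+horizontal centroid of panel-colored change
        print(round(readout.observe()['clock'],2),max(s),max(int((abs(x-fs[0]).max(2)>30).sum()) for x in fs)); fs=[]
E
timeout 500 python3 mot2.py 160
```

```text
26.7 114 431
27.5 105 414
28.3 101 310
29.1 81 210
29.9 73 196
30.7 48 216
31.5 37 192
32.3 27 152
33.1 12 80
33.9 9 21
```

```bash
timeout 500 python3 mot2.py 128; python3 look.py scene s20.png 185 90 180 4.4;python3 look.py top t20.png 180 80 200 4; python3 look.py wrist w20.png
python3 - <<'E'
from h import *
b=cv2.imread('pics/scene0.png');a=cap('scene','s20f.png')[0]
E
```

```text
34.7 0 0
35.5 0 0
36.3 0 0
37.1 0 0
37.9 0 0
38.7 0 0
39.5 0 0
40.3 0 0
40.35 [0.4806 0.0319 0.2756] [-0.77 -1.01 -0.07] 49.7 [0.11  0.994]
T= [[-0.5523, 0.3597, -0.7521, -0.7719], [-0.8337, -0.2421, 0.4964, 0.8624], [-0.0035, 0.9011, 0.4336, 0.8922], [0.0, 0.0, 0.0, 1.0]]
40.4 [0.4806 0.0319 0.2756] [ 1.4  -0.52 -0.03] 49.9 [0.11  0.994]
T= [[-0.0795, 0.9756, -0.2046, 0.2348], [-0.9968, -0.0787, 0.0122, 0.0196], [-0.0042, 0.2049, 0.9788, 1.2625], [0.0, 0.0, 0.0, 1.0]]
40.45 [0.4806 0.0319 0.2756] [0.01 0.29 0.53] 50.3 [0.11  0.994]
T= [[0.1101, -0.9597, -0.2585, 0.405], [0.9939, 0.1065, 0.0279, 0.0407], [0.0008, -0.26, 0.9656, 0.4549], [0.0, 0.0, 0.0, 1.0]]
```

View pics/s20.png

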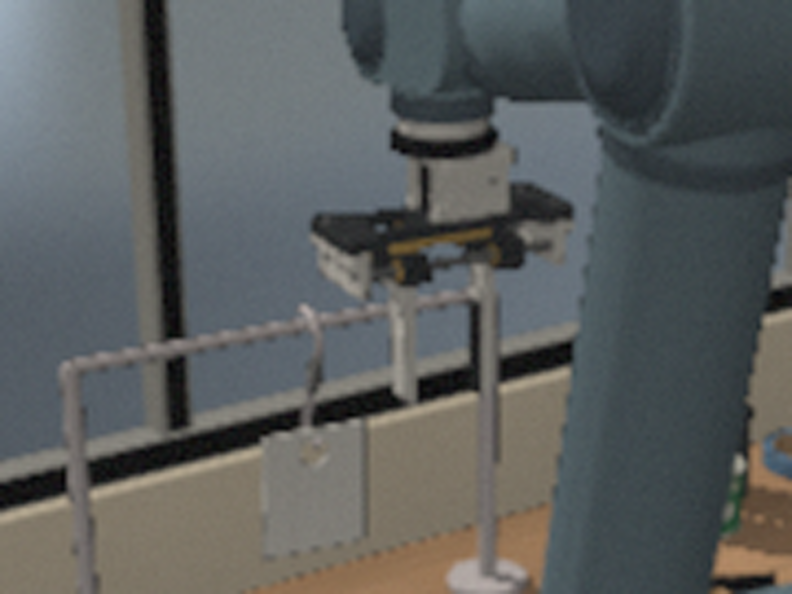

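View pics/w20.png

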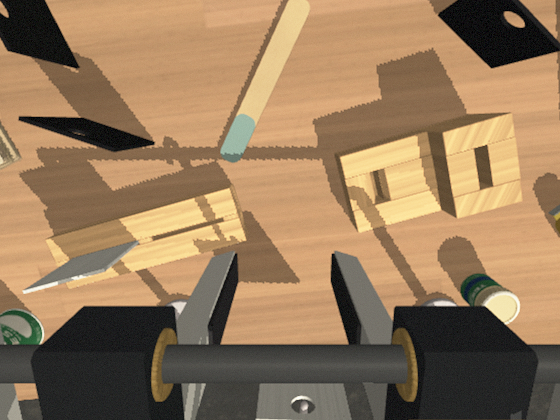

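At rest: the scene picture shows the hook over the bar at about (310,320) and the panel hanging upright below it, with no movement between frames. The other panel is still in its bay, and the pot and tin stand where they were. Handing in.

```bash
python3 -c "
from bench import job_done
print(job_done())"
```

```text
the job is handed in; nothing more can be done
None
```

The holed panel hangs at rest on the drying rail by the S-hook, and I handed the job in at about 40 s of the 72 s allowed; no verdict was reported.

I drew the hook out of the deep slot by its top bend and stood it in the low slot, letting go for about 0.7 s. I then took it by the grey grip and passed its lower bend through the hole from behind. With it I lifted the panel, hung the upper bend over the bar near its middle, released it and backed the arm away.

**Last checks:**
- **Motion:** the swing had died out by about 34 s, and the scene camera showed no movement for the 5.6 s before hand-in.
- **Hang:** the scene picture showed the upper bend over the bar and the panel upright on the lower bend. I judged the final hang from the pictures and did not measure it in mm.
- **Robot:** the gripper was well clear, with about zero force.
- **Bystanders:** the panel without a hole was still in its bay, and the pot and tin looked in place. I did not look for the tape measure in the last pictures, but the arm worked away from it after the first grasp.

**Disagreements:**
- The top camera read about 2 to 5 mm differently from the wrist camera, so I went by the wrist camera.
- At the rail, the contact force showed the hook bearing on the bar several mm off from where I expected. I shifted it 5 to 7 mm back towards the robot before letting go.

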